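# Height check of bearing support arms under the bridge gauge

### The arm

A 7-joint arm with a two-finger parallel gripper is mounted at the origin on the work surface. World frame = base frame: x ahead of the robot, y to its left, z up, the work surface at z = 0. Lengths are in mm, angles in rad, forces in N, time in s.
With the tool pointing down it reaches from about 400 to 875 mm from the base axis. Payload 4.4 kg.
Tool frame: the origin (TCP) lies at the very end of the fingers, on their centre line; the grasp point (between the pads) lies 19 mm behind it; z points along the fingers, y is the direction in which the jaws open and shut (so a half turn about z gives the same grasp; the last joint's range is limited). The gripper opens to 85 mm and grips with 20 to 120 N. Pads are 22 mm wide; open, the fingers measure 114 mm over their backs; the gripper's body (76 mm by 85 mm) begins 54 mm behind the grasp point. The pads swing forward as they close: fully open they stand 13 mm farther back than shut.
Start: joints at [-1.414, 0.628, 0.038, 1.517, -0.027, 0.996, -0.02], TCP at [143.599, 633.954, 231.313] pointing down, gripper open.
Joint ranges: [-3.06, 3.06], [-0.37, 2.12], [-1.25, 1.32], [0.18, 2.47], [-1.1, 4.24], [0.23, 1.98], [-2.94, 2.94]. Speed limits (rad/s): [2.57, 2.57, 3.14, 3.14, 3.14, 3.14, 3.14].

### API

Orientations are given as [roll, pitch, yaw] about the fixed x, y, z axes, in that order (R = Rz(yaw) Ry(pitch) Rx(roll)).
In Python, from cell import ctrl gives the robot as it stands.
- The arm moves only by the shell command python3 -m crank 'ROWS' [OPENING]. ROWS is JSON, a list that holds one entry, the list of rows, each a list of 6 numbers: the shift along the tool's x, y, z in units of 30 mm (1.0 is 30 mm), then the turn, a rotation vector about the tool's x, y, z in units of 6 degrees (1.0 is 6 degrees). In form: [[[tx, ty, tz, rx, ry, rz], ...]]. A call has 1 to 12 rows; each row shifts and turns the pose as measured when the row begins, along the tool's axes as they then stand; what a row does not reach is not made up. A row lasts 1/12 s, in which the tool goes at most 41.7 mm and 7.16 degrees, less where a joint would pass 70% of its speed; a pose out of reach is approached as far as the arm can. A call is refused whole if a number of a shift passes 1 or a number of a turn 1, either way. A call with a gripper value outside its range is refused whole. OPENING is the gripper command: -1 is fully open, 1 is shut, values between are in proportion, set as the call begins (- or left out, the last holds). The fingers move at their own pace and stop on an object; the grip force is fixed at half the most. Time passes only in rows, so rows that do not move let the fingers close. It gives the time, the measured TCP pose, the force and the opening at its end, in the units of the state.
- ctrl.read_state(): the state, without advancing time (a new reading comes with each control period).
- ctrl.get_image(name): name is "scene" or "top"; returns a dict with "color" (400x640x3 uint8, red, green, blue), "depth" (400x640 float32, mm along the optical axis (not along the pixel's ray), 0 where there is no reading), "camera_matrix" (3x3 intrinsics, pixels), "R" (3x3) and "t" (3): a world point X has camera coordinates R X + t. Camera axes: x right, y down, z forward; pixel columns grow to the right and rows downward; lengths in mm; the calibration is good to about 2 mm. A picture is of the moment at which its call begins.
- ctrl.finish_job(): hands the job in, once; it reports no verdict.
Trained networks look in a picture, given as the dict that the camera call returned (one of the last four; its "shot" number tells which), for a name from the list of things; names that differ only in an ending like _2 or _b are one class to them, and where a whole thing is asked for, a point or a joint stands for the part that bears it (a point fixed in the world has none). Each returns a list of dicts, best first, with "conf" (0 to 1); they miss things now and then, are a little off and sometimes report something else, mostly with a low value. They report only what shows in the picture. A call takes as long as a camera call. They do not tell look-alikes from the thing itself.
- ctrl.search_frame(query, picture): "extent" ([centre column, centre row, width, height] in pixels, round what is visible of it).
The state is a dict: "clock": time; "qpos": joint angles; "qd": joint speeds; "tau": joint torques, N m; "eef_pos": TCP position; "tool_rot": TCP orientation; "force": force on the tool from outside, world axes, zero at the start; "torque": the same for the moment, N m; "width": finger opening in mm.
Only numpy, scipy, OpenCV 4.12 (cv2) and the standard library are available. Lean on these libraries where they do the work, as an engineer would, in place of code of your own. Each camera call takes 0.05 s, during which the arm holds its last target. There are 200 camera calls.

### The job

One of the two aluminium support arms has a bearing in it that is too wide: find out which by laying an arm flat on the gauge's base plate along its fence and sliding it under the bridge bar. The arm that clears is pushed right under, pressed up lightly until you feel it sit against the stop, and left there along the fence; never force anything against the bar or the stop, and back off as soon as you feel a bearing catch. The arm that does not clear goes flat into the red reject tray; carry the arms level, set them down rather than drop them, and leave the other things on the bench where they are.

Things in the scene. Friction and masses are not known exactly. Their poses are not given: they have to be found in the camera images.
- support_a: Aluminium support arm lying flat, about 0.5 kg: head 64 mm along x, 76 mm along y, 20 mm thick, holding a 42 mm ball bearing, loose in a blind seat (floor 10 mm above the underside, 0.5 mm play), and a tongue along -x. Origin: underside, below the bearing's centre; z up. By chance its bearing is the right one, 12 mm wide (top 22 mm above the arm's underside), or the wrong one, 16 mm (26 mm).
- support_b: The other support arm: same look, sizes, frame. It holds the other one of the two bearings.
- support_a_grip (a point): Middle of the tongue of support_a, where to grip it: the tongue is 26 mm wide (y), 20 mm high, and runs from x = -32 to -95 mm of the arm; this point is at x = -58 mm, 10 mm above the underside, same axes. Gripped here the fingers stay about 14 mm short of the bar when the arm is home.
- support_b_grip (a point): The same point on support_b.
- gauge: Fixed height gauge: steel base plate 284 mm along x, y from -56 to 70 mm, top 10 mm above the bench. Parts slide along +x, from the open infeed side under the bar to the stop. Origin: underside, middle of the length; z up. An arm that is home has its origin at x = 66, y = -2 mm; one with the wide bearing catches the bar at about x = 8 mm. Green posts, 22 mm along x, inner faces at y = -40 and 53 mm.
- gauge_fence (a point): Foot of the guiding face of the dark, rigid fence on the right (-y) edge of the gauge's plate, at x = 0, y = -40 mm of the gauge, on the plate's top; same axes. The fence is 8 mm high above the plate, 16 mm wide and runs from x = -140 to 112 mm of the gauge.
- bar: The gauge's fixed, rigid bridge bar of dark steel, 12 mm along x, 125 mm along y, 16 mm high. Origin: its underside, on its centre line at x = 35, y = 0 mm of the gauge; same axes. Its underside is 24 mm above the base plate, its top 40 mm, the screw heads on it 44 mm.
- stop: The gauge's fixed, rigid green end stop beyond the bar, 20 mm along x, 60 mm along y, 14 mm high above the plate. Origin: foot of its face towards the bar, at x = 98, y = -2 mm of the gauge; same axes.
- tray: Fixed red reject tray, open on top, outside 200 mm along x, 150 mm along y, 22 mm high, walls and floor 4 mm thick. Origin: centre of its underside.
- ball_nut: Bystander: flanged steel ball nut standing on its flange, 62 mm across, 60 mm high. Origin: centre of its underside.
- oil_bottle: Bystander: small red bottle with white cap, 44 mm across, 110 mm high. Origin: centre of its underside.
- cup: Bystander: grey plastic cup, 64 mm across, 70 mm high. Origin: centre of its underside.
There are look-alikes about, which are no part of the job. Leave any brown, green or purple look-alike of the support_a alone.

How it is judged:
By the outcome, as a careful person would: the job done as asked, in the order asked, and still so for the second after the job is handed in, with the robot touching nothing.
It also fails if it takes over 72 s, if anything falls off the work surface, if the arm or the gripper's body presses on something with over 40 N, if the wrist force passes 120 N, or if a joint passes its speed limit or range.

## Working session

There is one attempt and no reset: what is moved stays moved. The work goes in short steps, Python scripts to look and compute and a shell command to move; the robot and the scene stay as the last step left them, time stands still between calls to the robot, and variables do not carry over. Pictures are saved under pics/ and viewed, about 8 in all and at most 12, crops included, and the job is handed in when it is done.

```bash
ls; mkdir -p pics; python3 - <<'E'
from cell import ctrl
import cv2,numpy as np
s=ctrl.read_state();print({k:np.round(v,3).tolist() for k,v in s.items()})
for n in("scene","top"):
    im=ctrl.get_image(n)
    cv2.imwrite(f"pics/{n}0.png",cv2.cvtColor(im["color"],cv2.COLOR_RGB2BGR))
    np.savez(f"{n}0.npz",**{k:v for k,v in im.items()})
    print(n,im["camera_matrix"].round(1).tolist(),im["R"].round(3).tolist(),im["t"].round(1).tolist())
    for q in("support_a","gauge","bar","stop","tray","ball_nut","oil_bottle","cup"):
        print(q,[(np.round(d["extent"]).tolist(),round(d["conf"],2)) for d in ctrl.search_frame(q,im)])
E
```

```text
pics
{'clock': 0.0, 'qpos': [-1.414, 0.629, 0.038, 1.518, -0.027, 0.996, -0.02], 'qd': [-0.002, -0.0, -0.002, -0.001, -0.001, -0.001, -0.0], 'tau': [-0.0, -56.339, 1.226, -19.345, 0.011, 0.011, -0.0], 'eef_pos': [143.441, 633.322, 230.397], 'tool_rot': [-3.14, 0.0, 2.919], 'force': [0.069, -0.569, 0.287], 'torque': [-0.033, -0.034, -0.027], 'width': 85.28}
scene [[420.1, 0.0, 335.8], [0.0, 420.1, 202.0], [0.0, 0.0, 1.0]] [[-0.601, 0.799, -0.007], [0.497, 0.367, -0.786], [-0.626, -0.475, -0.618]] [279.7, -240.9, 1525.7]
support_a [([448.0, 346.0, 49.0, 56.0], 0.95), ([454.0, 259.0, 48.0, 42.0], 0.88), ([397.0, 237.0, 41.0, 37.0], 0.8), ([477.0, 220.0, 47.0, 26.0], 0.69), ([404.0, 195.0, 32.0, 28.0], 0.67)]
gauge [([294.0, 214.0, 97.0, 68.0], 0.78)]
bar [([287.0, 206.0, 35.0, 24.0], 0.56)]
stop [([265.0, 227.0, 24.0, 12.0], 0.62)]
tray [([240.0, 162.0, 77.0, 46.0], 0.79)]
ball_nut [([390.0, 303.0, 27.0, 36.0], 0.95)]
oil_bottle [([212.0, 205.0, 16.0, 39.0], 0.64), ([266.0, 226.0, 24.0, 13.0], 0.6)]
cup [([186.0, 176.0, 27.0, 31.0], 0.94)]
top [[494.1, 0.0, 326.0], [0.0, 494.1, 203.5], [0.0, 0.0, 1.0]] [[-0.024, -1.0, 0.01], [-0.995, 0.022, -0.095], [0.095, -0.012, -0.995]] [30.1, 529.2, 1272.2]
support_a [([288.0, 166.0, 31.0, 52.0], 0.92), ([246.0, 221.0, 34.0, 48.0], 0.91), ([196.0, 297.0, 36.0, 53.0], 0.91), ([271.0, 283.0, 46.0, 45.0], 0.79), ([193.0, 231.0, 35.0, 54.0], 0.68), ([153.0, 143.0, 34.0, 48.0], 0.6), ([356.0, 172.0, 52.0, 6.0], 0.24)]
gauge [([356.0, 186.0, 52.0, 109.0], 0.61)]
bar [([356.0, 171.0, 53.0, 6.0], 0.58)]
stop [([357.0, 147.0, 24.0, 8.0], 0.65)]
tray [([476.0, 216.0, 60.0, 78.0], 0.92)]
ball_nut [([356.0, 185.0, 51.0, 111.0], 0.67), ([208.0, 140.0, 25.0, 23.0], 0.61)]
oil_bottle [([416.0, 124.0, 21.0, 21.0], 0.72)]
cup [([489.0, 144.0, 33.0, 28.0], 0.55)]
```

```bash
python3 - <<'E'
import cv2
t=cv2.imread("pics/top0.png")[90:340,110:540]
cv2.imwrite("pics/top0c.png",cv2.resize(t,None,fx=1.86,fy=1.86,interpolation=cv2.INTER_CUBIC))
E
```

```text
(no output)
```

View pics/top0c.png

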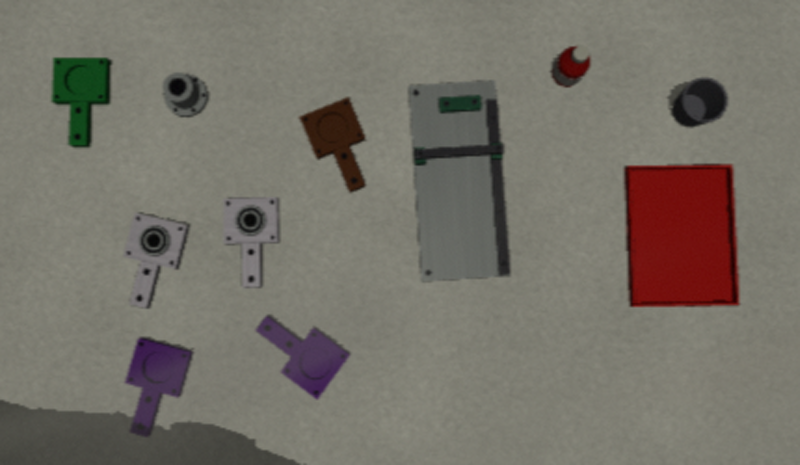

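View pics/scene0.png

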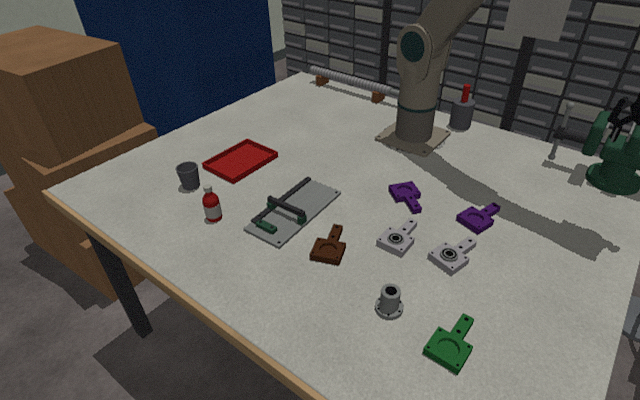

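The top crop shows the two aluminium arms at (153,240) and (250,220), heads towards +x. The gauge is at (460,180) with the fence on its right edge, and the tray is at (682,235). The brown, green and purple pieces are look-alikes. The scene view confirms the layout.

```bash
cat > h.py <<'E'
import numpy as np,cv2
from scipy.optimize import minimize
def cloud(im):
    K,R,t,d=im["camera_matrix"],im["R"],im["t"],im["depth"]
    v,u=np.mgrid[:d.shape[0],:d.shape[1]]
    P=np.stack([(u-K[0,2])/K[0,0]*d,(v-K[1,2])/K[1,1]*d,d],-1)
    return (P-t)@R
def proj(im,X):
    c=np.asarray(X,float)@im["R"].T+im["t"]; K=im["camera_matrix"]
    return np.stack([c[...,0]/c[...,2]*K[0,0]+K[0,2],c[...,1]/c[...,2]*K[1,1]+K[1,2]],-1)
def pix2w(im,u,v,z):
    K,R,t=im["camera_matrix"],im["R"],im["t"]
    r=np.array([(u-K[0,2])/K[0,0],(v-K[1,2])/K[1,1],1])@R; o=-t@R
    return o+r*(z-o[2])/r[2]
ARM=np.array([[32,38],[32,-38],[-32,-38],[-32,-13],[-95,-13],[-95,13],[-32,13],[-32,38]],float)
def T(p,poly):
    x,y,a=p;c,s=np.cos(a),np.sin(a)
    return poly@np.array([[c,s],[-s,c]])+[x,y]
def fit(im,mask,poly,ztop,zbot,p0):
    """silhouette IoU fit of a prism (between zbot and ztop)"""
    S=8
    M=cv2.resize(mask.astype(np.uint8)*255,None,fx=4,fy=4,interpolation=cv2.INTER_LINEAR)
    M=(M>127)
    def cost(p):
        A=np.zeros(M.shape,np.uint8)
        q=T(p,poly)
        for z in np.linspace(zbot,ztop,3):
            px=proj(im,np.c_[q,np.full(len(q),z)])
            cv2.fillPoly(A,[np.round((px*4+1.5)*16).astype(np.int32)],1,shift=4)
        A=A>0
        return 1-(A&M).sum()/max((A|M).sum(),1)
    best=None
    for da in(-.3,0,.3):
        s=np.array(p0,float);s[2]+=da
        sim=np.array([s,s+[12,0,0],s+[0,12,0],s+[0,0,.2]])
        r=minimize(cost,s,method="Nelder-Mead",options=dict(initial_simplex=sim,xatol=.02,fatol=1e-5))
        if best is None or r.fun<best.fun: best=r
    return best.x,best.fun
E
python3 - <<'E'
from h import *
im=dict(np.load("top0.npz"));P=cloud(im);d=im["depth"]
print("table z",np.median(P[320:330,350:450,2]),P[320:330,350:450,2].std())
for n,(u,v),p0 in(("L",(193,231),-.2),("R",(246,215),0)):
    roi=np.zeros(d.shape,bool);roi[v-35:v+38,u-24:u+28]=1
    m=roi&(P[...,2]>10)&(d>0)
    col=im["color"].astype(int);
    w=pix2w(im,u,v,20)
    x,f=fit(im,m,ARM,20,8,[w[0],w[1],p0])
    b=(np.hypot(P[...,0]-x[0],P[...,1]-x[1])<19)&(np.hypot(P[...,0]-x[0],P[...,1]-x[1])>13)
    h=(np.hypot(P[...,0]-x[0],P[...,1]-x[1])<40)&(np.hypot(P[...,0]-x[0],P[...,1]-x[1])>24)&m
    print(n,x.round(3),f,m.sum(),"bearing z",np.percentile(P[b,2],[25,50,75]),"head z",np.percentile(P[h,2],[25,50,75]))
roi=np.zeros(d.shape,bool);roi[125:250,322:390]=1
m=roi&(P[...,2]>5)&(d>0)
G=np.array([[142,-56],[142,70],[-142,70],[-142,-56]],float)
print("gauge",fit(im,m,G,10,4,[*pix2w(im,356,186,10)[:2],0.05]))
for a,b,c,e in((330,380,200,235),):print("plate z",np.median(P[c:e,340:365,2]))
roi=np.zeros(d.shape,bool);roi[165:265,430:520]=1
m=roi&(P[...,2]>2)&(d>0)&(im["color"][...,0].astype(int)>2*im["color"][...,1])
t=np.array([[100,-75],[100,75],[-100,75],[-100,-75]],float)
print("tray",fit(im,m,t,22,18,[*pix2w(im,476,216,22)[:2],0.05]))
E
```

```text
table z 1.3701803988637744 41.64464790450246
L [ 4.97758e+02  3.69023e+02 -2.52000e-01] 0.045001216249087816 990 bearing z [24.99830662 26.72912148 28.95616575] head z [18.8128305  20.55246002 22.1007077 ]
R [ 5.23694e+02  2.33598e+02 -6.00000e-03] 0.05068922305764412 952 bearing z [20.05935568 21.60885081 23.5798817 ] head z [18.48012925 20.47357356 22.16602134]
gauge (array([ 5.76441131e+02, -7.02636646e+01,  4.36562963e-02]), np.float64(0.061809970883593746))
plate z 11.080665496134621
tray (array([ 4.88077453e+02, -3.77240543e+02, -7.46135495e-03]), np.float64(0.18929069227195294))
```

```bash
cat > rem.py <<'E'
# python3 rem.py x y z yaw : remaining shift/turn in tool axes and units
import sys,numpy as np
from scipy.spatial.transform import Rotation as Ro
from cell import ctrl
s=ctrl.read_state();a=list(map(float,sys.argv[1:]))
R0=Ro.from_euler("xyz",s["tool_rot"]);R1=Ro.from_euler("xyz",[np.pi,0,a[3]])
print("clk",round(s["clock"],2),"pos",np.round(s["eef_pos"],1),"rot",np.round(s["tool_rot"],3),"F",np.round(s["force"],1),"w",round(float(s["width"]),1),"q",np.round(s["qpos"],2))
print("shift units",(R0.inv().apply(np.array(a[:3])-s["eef_pos"])/30).round(2),"turn units",((R0.inv()*R1).as_rotvec(degrees=True)/6).round(2))
E
python3 -m crank '[[[0,-1,0,0,0,-1],[0,-1,0,0,0,-1],[-0.9,-1,0.2,0,0,0],[-0.9,-1,0.2,0,0,0],[-0.9,-1,0.2,0,0,0],[-0.9,-1,0.2,0,0,0],[-0.9,-1,0.2,0,0,0],[-0.9,-1,0.2,0,0,0],[-0.9,-1,0.2,0,0,0],[-0.9,-1,0.2,0,0,0],[-0.9,-1,0.2,0,0,0],[-0.9,-1,0.2,0,0,0]]]' 0; python3 rem.py 465.7 234 120 3.1356
```

```text
clock: 1.9
eef_pos: [403.0, 277.5, 168.2]
tool_rot: [3.125, 0.001, -3.121]
force: [0.3, 0.9, -0.0]
width: 42.8
clk 1.9 pos [403.  277.5 168.2] rot [ 3.125e+00  1.000e-03 -3.121e+00] F [ 0.3  0.9 -0. ] w 42.8 q [-0.62  0.49 -0.05  2.03  0.02  0.61  0.92]
shift units [-2.06 -1.52  1.58] turn units [0.16 0.   0.26]
```

```bash
python3 -m crank '[[[-0.7,-0.5,0.5,0,0,0.2],[-0.7,-0.5,0.5,0.1,0,0],[-0.7,-0.5,0.5,0,0,0],[0,0,0,0,0,0]]]'; python3 rem.py 465.7 234 60 3.1356; python3 - <<'E'
from cell import ctrl
from h import *
im=ctrl.get_image("top")
cv2.imwrite("pics/t1.png",cv2.resize(cv2.cvtColor(im["color"],cv2.COLOR_RGB2BGR)[170:280,170:330],None,fx=4,fy=4))
E
```

```text
clock: 2.23
eef_pos: [476.9, 220.9, 121.6]
tool_rot: [3.139, 0.007, 3.125]
force: [0.9, -0.4, 0.4]
width: 42.4
clk 2.23 pos [476.9 220.9 121.6] rot [3.139 0.007 3.125] F [ 0.9 -0.4  0.4] w 42.4 q [-0.47  0.61 -0.03  1.97  0.03  0.55  1.03]
shift units [0.4  0.42 2.05] turn units [ 0.03  0.07 -0.1 ]
```

View pics/t1.png

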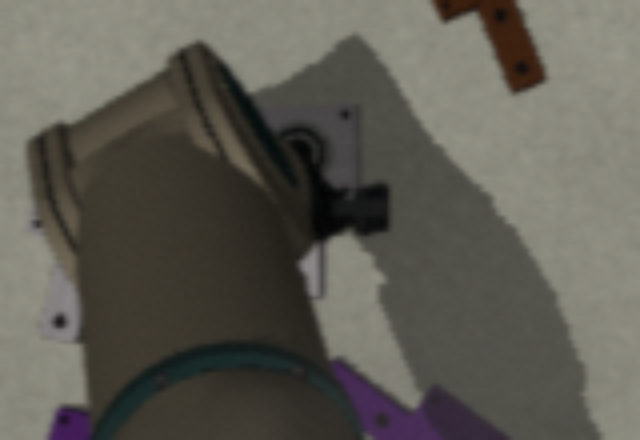

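The arm hides the grasp from the top camera, but the fit is good to a few mm and the clearance is 8 mm a side. I'll go down in two stages.

```bash
python3 -m crank '[[[0.4,0.42,0.6,0,0,-0.1],[0,0,0.7,0,0,0],[0,0,0.7,0,0,0],[0,0,0,0,0,0],[0,0,0,0,0,0]]]'; python3 rem.py 465.7 234 4 3.1356; python3 - <<'E'
from cell import ctrl
from h import *
im=ctrl.get_image("scene")
cv2.imwrite("pics/s1.png",cv2.resize(cv2.cvtColor(im["color"],cv2.COLOR_RGB2BGR)[180:300,340:500],None,fx=4,fy=4))
E
```

```text
clock: 2.7
eef_pos: [463.6, 240.6, 63.3]
tool_rot: [3.132, 0.009, 3.139]
force: [-0.0, -0.1, -0.7]
width: 42.9
clk 2.7 pos [463.6 240.6  63.3] rot [3.132 0.009 3.139] F [-0.  -0.1 -0.7] w 42.9 q [-0.51  0.7  -0.03  2.02  0.04  0.41  1.  ]
shift units [-0.05 -0.24  1.97] turn units [0.09 0.09 0.03]
```

View pics/s1.png

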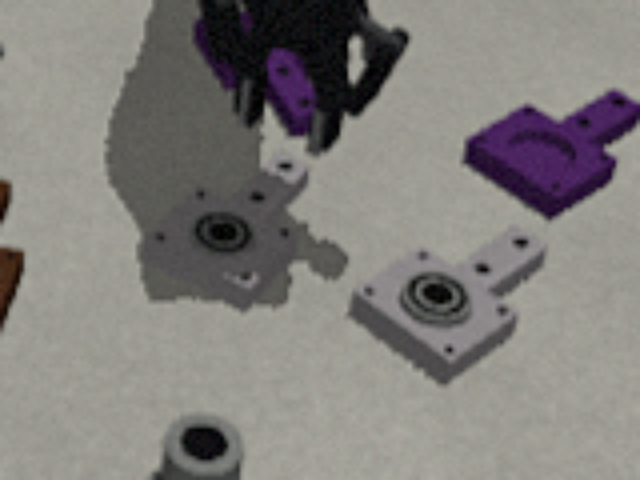

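The scene crop shows the fingers at (245,110) and (325,140), straddling the shadowed arm's tongue near (275,180). The bearing at (437,292) stands visibly prouder than the one at (222,232). I'll correct y and descend.

```bash
python3 -m crank '[[[-0.05,-0.24,0.3,0.09,0.09,0],[0,0,0.4,0,0,0],[0,0,0.4,0,0,0],[0,0,0,0,0,0],[0,0,0,0,0,0]]]'; python3 rem.py 465.7 234 4 3.1356
```

```text
clock: 3.17
eef_pos: [467.8, 234.6, 31.9]
tool_rot: [3.139, 0.006, 3.139]
force: [-0.7, -0.2, 0.6]
width: 42.7
clk 3.17 pos [467.8 234.6  31.9] rot [3.139 0.006 3.139] F [-0.7 -0.2  0.6] w 42.7 q [-0.5   0.76 -0.02  2.02  0.05  0.35  1.  ]
shift units [ 0.08 -0.02  0.93] turn units [0.03 0.05 0.04]
```

```bash
python3 -m crank '[[[0.05,0,0.4,0,0.05,0],[0,0,0.3,0,0,0],[0,0,0.17,0,0,0],[0,0,0,0,0,0],[0,0,0,0,0,0]]]'; python3 rem.py 465.7 234 4 3.1356
```

```text
clock: 3.58
eef_pos: [467.1, 234.8, 3.8]
tool_rot: [3.138, 0.001, 3.139]
force: [0.6, -0.6, -0.0]
width: 43.1
clk 3.58 pos [467.1 234.8   3.8] rot [3.138e+00 1.000e-03 3.139e+00] F [ 0.6 -0.6 -0. ] w 43.1 q [-0.5   0.82 -0.02  2.02  0.05  0.3   1.  ]
shift units [ 0.05 -0.03 -0.01] turn units [0.03 0.01 0.03]
```

Now close the gripper.

```bash
python3 -m crank '[[[0,0,0,0,0,0],[0,0,0,0,0,0],[0,0,0,0,0,0],[0,0,0,0,0,0],[0,0,0,0,0,0],[0,0,0,0,0,0]]]' 1; python3 rem.py 465.7 234 64 3.1356
```

```text
clock: 4.08
eef_pos: [466.9, 234.7, 4.0]
tool_rot: [3.138, 0.001, 3.139]
force: [0.1, 0.4, -3.0]
width: 25.0
clk 4.08 pos [466.9 234.7   4. ] rot [3.138e+00 1.000e-03 3.139e+00] F [ 0.1  0.4 -3. ] w 25.0 q [-0.5   0.82 -0.02  2.02  0.05  0.3   1.  ]
shift units [ 0.04 -0.02 -2.  ] turn units [0.03 0.01 0.03]
```

```bash
python3 -m crank '[[[0,0,-0.2,0,0,0],[0,0,-0.4,0,0,0],[0,0,-0.5,0,0,0],[0,0,-0.5,0,0,0],[0,-0.1,-0.4,0,0,0],[0,-0.3,-0.2,0,0,0],[0,-0.5,0,0,0,0.1],[0,-0.6,0,0,0,0.1],[0,-0.6,0,0,0,0.1],[0,-0.6,0,0,0,0.1],[0,-0.6,0,0,0,0],[0,-0.6,0,0,0,0]]]'; python3 rem.py 474.4 -71.7 70 -3.098
```

```text
clock: 5.08
eef_pos: [456.7, 113.0, 72.7]
tool_rot: [3.142, -0.011, 3.103]
force: [1.3, -0.0, -4.4]
width: 24.4
clk 5.08 pos [456.7 113.   72.7] rot [ 3.142 -0.011  3.103] F [ 1.3 -0.  -4.4] w 24.4 q [-0.26  0.65 -0.05  2.13  0.08  0.37  1.15]
shift units [-0.83 -6.13  0.08] turn units [ 0.   -0.1  -0.78]
```

```bash
python3 -m crank '[[[-0.1,-0.7,0,0,-0.1,-0.1],[-0.1,-0.7,0,0,0,-0.1],[-0.1,-0.7,0,0,0,-0.1],[-0.1,-0.7,0,0,0,-0.1],[-0.1,-0.7,0,0,0,-0.1],[-0.1,-0.7,0,0,0,-0.1],[-0.1,-0.6,0,0,0,-0.1],[-0.1,-0.4,0,0,0,-0.1],[0,-0.2,0,0,0,0],[0,0,0,0,0,0],[0,0,0,0,0,0]]]'; python3 rem.py 474.4 -71.7 70 -3.098
```

```text
clock: 6.0
eef_pos: [469.1, -70.3, 71.8]
tool_rot: [-3.135, -0.017, -3.106]
force: [0.7, 0.8, -4.4]
width: 24.8
clk 6.0 pos [469.1 -70.3  71.8] rot [-3.135 -0.017 -3.106] F [ 0.7  0.8 -4.4] w 24.8 q [ 0.16  0.66 -0.11  2.12  0.2   0.39  1.49]
shift units [-0.18 -0.05  0.06] turn units [-0.06 -0.16 -0.08]
```

```bash
python3 - <<'E'
from cell import ctrl
from h import *
a=ctrl.get_image("top");b=ctrl.get_image("scene")
np.savez("top2.npz",**a);np.savez("scene2.npz",**b)
f=lambda c:cv2.cvtColor(c,cv2.COLOR_RGB2BGR)
A=cv2.resize(f(a["color"])[110:250,300:420],None,fx=3.2,fy=3.2)
B=cv2.resize(f(b["color"])[145:255,220:350],None,fx=3.1,fy=3.1)
h=max(len(A),len(B));p=lambda x:np.vstack([x,np.zeros((h-len(x),x.shape[1],3),np.uint8)])
cv2.imwrite("pics/c2.png",np.hstack([p(A),p(B)]));print(A.shape,B.shape)
E
```

```text
(448, 384, 3) (341, 403, 3)
```

View pics/c2.png

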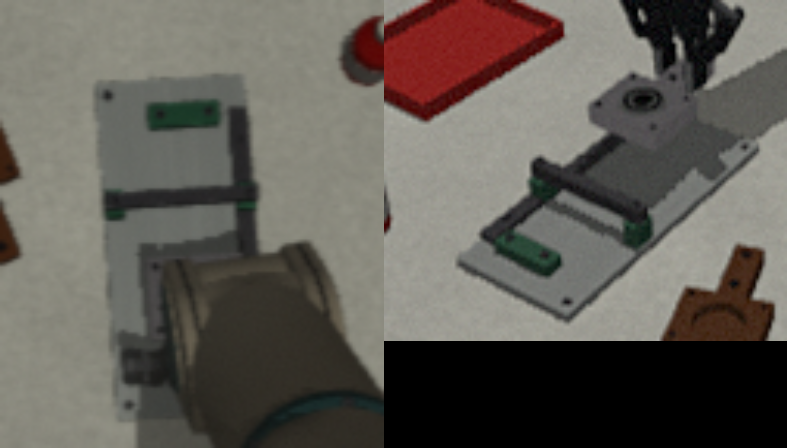

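The picture shows the arm held level over the infeed: head at (645,105) in the right half, and bar, stop and fence unobstructed. I'll check the gauge pose from the fence's edge and the stop and bar centres, and the held arm's pose from depth.

```bash
python3 - <<'E'
from h import *
im=dict(np.load("top0.npz"));g=im["color"].astype(int).sum(-1)/3
G=np.array([576.4,-70.3,.0437])
W=lambda x,y,z:np.r_[T(G,np.array([[x,y]],float))[0],z]
for n,p in(("stop ctr",(108,-2,24)),("bar ctr",(35,0,50)),("plate FL",(142,70,10)),("plate BL",(-142,70,10)),("plate BR",(-142,-56,10)),("fence top far in",(112,-40,18)),("fence near in",(-140,-40,18))):
    print(n,proj(im,W(*p)).round(1))
# fence inner face: light->dark gradient per row
pts=[]
for v in list(range(188,236)):
    u0=proj(im,W(0,-40,18))[0]
    r=cv2.GaussianBlur(g[v:v+1].astype(np.float32),(3,1),0)[0]
    uu=np.arange(365,385);d=r[uu+1]-r[uu]
    k=uu[np.argmin(d)];w=np.maximum(-(r[k-1:k+3]-r[k-2:k+2]),0)
    e=((np.arange(k-1,k+3)-.5)*w).sum()/w.sum()
    pts.append(pix2w(im,e,v,18)[:2])
pts=np.array(pts);f=np.polyfit(pts[:,0],pts[:,1],1);res=pts[:,1]-np.polyval(f,pts[:,0])
k=abs(res)<2;f=np.polyfit(pts[k,0],pts[k,1],1)
print("fence yaw",f[0],"y at x=500",np.polyval(f,500),"model",W((500-G[0]),-40,0)[:2],k.sum(),res.std())
s=dict(np.load("scene2.npz"));P=cloud(s);q=P[(P[...,2]>70)&(P[...,2]<115)&(P[...,0]>500)&(P[...,0]<570)&(abs(P[...,1]+70)<50)&(s["depth"]>0)]
z=np.median(q[:,2]);print(len(q),z)
q=q[abs(q[:,2]-z)<5];c,*_=np.linalg.lstsq(np.c_[q[:,:2]-q[:,:2].mean(0),np.ones(len(q))],q[:,2],rcond=None);print("slopes,z",c,q[:,:2].mean(0),q[:,:2].min(0),q[:,:2].max(0))
E
```

```text
stop ctr [356.7 145. ]
bar ctr [358.7 170.5]
plate FL [328.8 135.4]
plate BL [336.1 241. ]
plate BR [383.6 237.7]
fence top far in [370.6 143.1]
fence near in [377.9 237.3]
fence yaw 0.04671059928199511 y at x=500 -112.73755836774752 model [ 501.82038225 -113.59942974] 48 0.5337868407436565
472 82.43848348089276
slopes,z [-3.83908795e-02 -1.54538652e-02  8.28312185e+01] [533.16627162 -64.58107868] [ 500.00492588 -105.90483415] [564.05115923 -26.83180681]
```

```bash
python3 -m crank '[[[-0.1,0,0.3,-0.06,-0.15,-0.08],[-0.1,0,0.4,0,-0.15,0],[0,0,0.5,0,0,0],[0,0,0.3,0,0,0],[0,0,0,0,0,0],[0,0,0,0,0,0]]]'; python3 rem.py 474.4 -70.9 14 -3.097
python3 - <<'E'
from cell import ctrl
from h import *
s=ctrl.get_image("scene");P=cloud(s);m=(P[...,2]>25)&(P[...,0]>495)&(P[...,0]<572)&(abs(P[...,1]+70)<50)&(s["depth"]>0)
q=P[m];z=np.median(q[:,2])
for _ in range(3):
    c,*_r=np.linalg.lstsq(np.c_[q[:,:2]-[532,-68],np.ones(len(q))],q[:,2],rcond=None);r=q[:,2]-np.c_[q[:,:2]-[532,-68],np.ones(len(q))]@c;q=q[abs(r)<4]
print("slopes,z",c,len(q),q[:,:2].min(0),q[:,:2].max(0))
E
```

```text
clock: 6.6
eef_pos: [476.0, -61.4, 25.9]
tool_rot: [3.138, 0.017, -3.084]
force: [-0.0, -0.3, -5.1]
width: 24.8
clk 6.6 pos [476.  -61.4  25.9] rot [ 3.138  0.017 -3.084] F [-0.  -0.3 -5.1] w 24.8 q [ 0.14  0.75 -0.1   2.15  0.26  0.24  1.45]
shift units [ 0.08 -0.31  0.4 ] turn units [0.03 0.16 0.12]
slopes,z [ -5.03403193  -1.61981501 178.57909629] 69 [495.18861063 -89.10766481] [567.29180619 -23.48202598]
```

```bash
cat > slope.py <<'E'
from cell import ctrl
from h import *
import sys
x0,y0,zt=map(float,sys.argv[1:4])
s=ctrl.get_image("scene");P=cloud(s);m=(abs(P[...,2]-zt)<9)&(np.hypot(P[...,0]-x0,P[...,1]-y0)<48)&(np.hypot(P[...,0]-x0,P[...,1]-y0)>22)&(s["depth"]>0)
q=P[m]
for _ in range(4):
    A=np.c_[q[:,:2]-[x0,y0],np.ones(len(q))];c,*_r=np.linalg.lstsq(A,q[:,2],rcond=None);q=q[abs(q[:,2]-A@c)<4]
print("slopes,z",c.round(4),len(q),q[:,:2].min(0),q[:,:2].max(0))
E
python3 slope.py 532 -60 42
```

```text
slopes,z [ 6.20000e-03 -5.60000e-03  3.89133e+01] 314 [485.3133255  -97.31525059] [569.50639684 -17.9396188 ]
```

```bash
python3 -m crank '[[[0.05,-0.3,0.1,0,0,0.12],[0,0,0.1,0,0,0],[0,0,0,0,0,0],[0,0,0,0,0,0]]]'; python3 rem.py 474.4 -70.9 14 -3.097
python3 -m crank '[[[0,0,0.1,0,0,0],[0,0,0,0,0,0],[0,0,0,0,0,0]]]'; python3 rem.py 474.4 -70.9 14 -3.097
```

```text
clock: 7.03
eef_pos: [477.4, -70.7, 22.7]
tool_rot: [3.139, 0.022, -3.097]
force: [0.3, 0.5, -4.7]
width: 24.6
clk 7.03 pos [477.4 -70.7  22.7] rot [ 3.139  0.022 -3.097] F [ 0.3  0.5 -4.7] w 24.6 q [ 0.18  0.76 -0.12  2.14  0.35  0.24  1.37]
shift units [ 0.11 -0.    0.29] turn units [0.02 0.21 0.  ]
clock: 7.28
eef_pos: [478.5, -70.7, 21.2]
tool_rot: [3.14, 0.025, -3.097]
force: [0.3, 0.1, -5.1]
width: 24.3
clk 7.28 pos [478.5 -70.7  21.2] rot [ 3.14   0.025 -3.097] F [ 0.3  0.1 -5.1] w 24.3 q [ 0.19  0.76 -0.14  2.14  0.4   0.24  1.31]
shift units [ 0.14 -0.    0.24] turn units [0.02 0.24 0.  ]
```

```bash
python3 -m crank '[[[0.1,0,0.15,0,0.1,0],[0,0,0.15,0,0.05,0],[0,0,0,0,0,0]]]'; python3 rem.py 474.4 -70.9 14 -3.097
python3 slope.py 532 -69 36
```

```text
clock: 7.53
eef_pos: [476.0, -70.7, 14.1]
tool_rot: [3.141, 0.01, -3.096]
force: [1.7, 0.7, -5.2]
width: 24.4
clk 7.53 pos [476.  -70.7  14.1] rot [ 3.141  0.01  -3.096] F [ 1.7  0.7 -5.2] w 24.4 q [ 0.18  0.78 -0.14  2.14  0.41  0.24  1.31]
shift units [ 0.05 -0.    0.  ] turn units [0.01 0.09 0.01]
slopes,z [1.70000e-03 1.80000e-03 2.80805e+01] 130 [ 485.46099782 -105.28744967] [568.6840419  -29.08025026]
```

```bash
python3 -m crank '[[[0,0,0.07,0,0,0],[0,0,0,0,0,0]]]'; python3 -m crank '[[[0,0,0.07,0,0,0],[0,0,0,0,0,0]]]'; python3 slope.py 532 -69 33
```

```text
clock: 7.75
eef_pos: [476.2, -70.6, 14.6]
tool_rot: [-3.141, 0.011, -3.095]
force: [0.1, 0.9, -4.3]
width: 25.0
clock: 7.92
eef_pos: [476.7, -70.6, 14.2]
tool_rot: [-3.139, 0.013, -3.095]
force: [-0.1, 0.3, -4.8]
width: 24.4
slopes,z [ 1.80000e-03 -7.70000e-03  2.69129e+01] 304 [ 485.35843936 -106.12966354] [572.14896468 -26.22137672]
```

```bash
python3 -m crank '[[[0.03,0,0.12,0,0.04,0],[0,0,0,0,0,0]]]'; python3 -m crank '[[[0,0,0.1,0,0,0],[0,0,0,0,0,0]]]'
```

```text
clock: 8.13
eef_pos: [477.6, -70.7, 14.4]
tool_rot: [-3.137, 0.013, -3.095]
force: [0.5, -0.2, -6.0]
width: 24.5
clock: 8.3
eef_pos: [478.5, -70.6, 13.8]
tool_rot: [-3.136, 0.016, -3.094]
force: [-0.1, 0.0, -4.9]
width: 24.2
```

```bash
python3 -m crank '[[[0.05,0,0.2,-0.04,0.06,0],[0,0,0,0,0,0]]]'; python3 rem.py 476 -70.9 12 -3.097
```

```text
clock: 8.47
eef_pos: [480.0, -70.2, 11.4]
tool_rot: [-3.139, 0.017, -3.092]
force: [-0.4, 0.2, -5.2]
width: 24.5
clk 8.47 pos [480.  -70.2  11.4] rot [-3.139  0.017 -3.092] F [-0.4  0.2 -5.2] w 24.5 q [ 0.2   0.78 -0.17  2.13  0.51  0.24  1.21]
shift units [ 0.13 -0.02 -0.02] turn units [-0.03  0.16  0.04]
```

```bash
python3 slope.py 536 -69 30; python3 - <<'E'
from cell import ctrl
from h import *
s=ctrl.get_image("scene");P=cloud(s)
cv2.imwrite("pics/s3.png",cv2.resize(cv2.cvtColor(s["color"],cv2.COLOR_RGB2BGR)[150:250,230:350],None,fx=6,fy=6,interpolation=cv2.INTER_CUBIC))
m=(abs(P[...,0]-500)<60)&(P[...,1]>-22)&(P[...,1]<-10)&(abs(P[...,2]-10)<8);print("plate left of head z",np.median(P[m,2]),m.sum())
m=(abs(P[...,0]-580)<8)&(abs(P[...,1]+65)<30)&(abs(P[...,2]-10)<9);print("plate ahead z",np.median(P[m,2]),m.sum())
m=(abs(P[...,0]-500)<60)&(P[...,1]>15)&(P[...,1]<60)&(abs(P[...,2])<8);print("bench z",np.median(P[m,2]),m.sum())
E
```

```text
slopes,z [-3.50000e-03 -7.80000e-03  2.67527e+01] 316 [ 489.82975892 -106.64703785] [572.87846244 -26.70759562]
plate left of head z 6.501053112170031 113
plate ahead z 13.59074638432776 14
bench z -3.7197878869447365 427
```

View pics/s3.png

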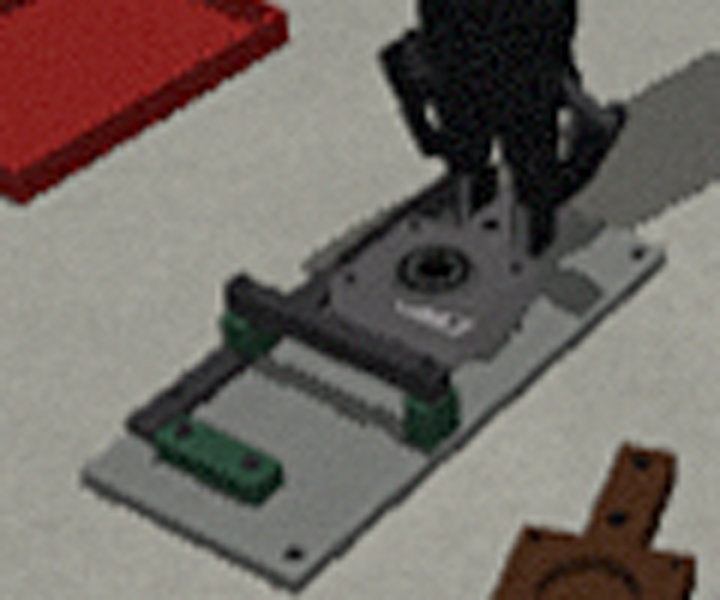

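The depths agree that the arm lies flat on the plate: its top reads 20 mm above the plate. In the picture it lies along the fence behind the bar, with its bearing at (433,268). I'll release it, level the tool a little higher, and regrip.

```bash
python3 -m crank '[[[0,0,0,0,0,0],[0,0,0,0,0,0],[0,0,0,0,0,0],[0.1,0,-0.1,-0.04,0.16,0],[0,0,0,0,0,0]]]' 0; python3 rem.py 476 -70.9 14 -3.097; python3 slope.py 536 -69 30
```

```text
clock: 8.98
eef_pos: [477.7, -70.4, 11.5]
tool_rot: [3.139, -0.001, -3.093]
force: [0.1, -1.0, 0.5]
width: 42.8
clk 8.98 pos [477.7 -70.4  11.5] rot [ 3.139e+00 -1.000e-03 -3.093e+00] F [ 0.1 -1.   0.5] w 42.8 q [ 0.22  0.79 -0.19  2.12  0.51  0.28  1.21]
shift units [ 0.06 -0.01 -0.08] turn units [ 0.02 -0.01  0.04]
slopes,z [-5.00000e-03 -9.50000e-03  2.59862e+01] 314 [ 489.00833263 -107.27274961] [574.00391148 -26.97921821]
```

```bash
python3 -m crank '[[[0.05,0,-0.15,0,0,0.03],[0,0,0,0,0,0]]]'; python3 -m crank '[[[0,0,0,0,0,0],[0,0,0,0,0,0],[0,0,0,0,0,0],[0,0,0,0,0,0],[0,0,0,0,0,0]]]' 1; python3 rem.py 476 -70.9 14 -3.097
```

```text
clock: 9.2
eef_pos: [475.9, -70.3, 15.5]
tool_rot: [3.139, -0.001, -3.097]
force: [0.0, 0.3, 0.1]
width: 42.9
clock: 9.62
eef_pos: [475.8, -70.3, 15.9]
tool_rot: [3.139, -0.0, -3.096]
force: [-0.3, -0.1, 1.4]
width: 24.3
clk 9.62 pos [475.8 -70.3  15.9] rot [ 3.139 -0.    -3.096] F [-0.3 -0.1  1.4] w 24.3 q [ 0.22  0.78 -0.2   2.13  0.51  0.28  1.21]
shift units [-0.   -0.02  0.06] turn units [ 0.02 -0.    0.01]
```

```bash
python3 -m crank '[[[0,-0.1,0,0,0,0],[0,0,0,0,0,0]]]'; python3 -m crank '[[[0,-0.1,0,0,0,0],[0,0,0,0,0,0]]]';python3 rem.py 476 -75.9 14 -3.097
```

```text
clock: 9.78
eef_pos: [476.1, -72.2, 15.9]
tool_rot: [3.138, 0.0, -3.094]
force: [0.3, -2.1, 0.1]
width: 24.3
clock: 9.95
eef_pos: [476.3, -74.7, 15.9]
tool_rot: [3.137, 0.0, -3.093]
force: [-0.2, -0.8, 0.2]
width: 24.4
clk 9.95 pos [476.3 -74.7  15.9] rot [ 3.137  0.    -3.093] F [-0.2 -0.8  0.2] w 24.4 q [ 0.24  0.78 -0.2   2.12  0.51  0.29  1.22]
shift units [ 0.01 -0.04  0.06] turn units [0.04 0.   0.04]
```

```bash
python3 -m crank '[[[0,-0.06,0,0.04,0,0.03],[0,0,0,0,0,0]]]'; python3 -m crank '[[[0,-0.06,0,0,0,0],[0,0,0,0,0,0]]]'
```

```text
clock: 10.12
eef_pos: [476.5, -75.7, 15.9]
tool_rot: [3.14, 0.001, -3.096]
force: [-0.3, 0.1, 0.7]
width: 24.5
clock: 10.28
eef_pos: [476.5, -75.7, 15.9]
tool_rot: [3.138, 0.001, -3.094]
force: [0.2, -0.9, 1.2]
width: 24.2
```

```bash
python3 -m crank '[[[0,-0.08,0,0.02,0,0.02]]]'; python3 -m crank '[[[0,-0.08,0,0,0,0]]]'; python3 slope.py 536 -73 27
```

```text
clock: 10.37
eef_pos: [476.5, -75.9, 15.9]
tool_rot: [3.138, 0.001, -3.094]
force: [-1.7, 12.3, 3.4]
width: 24.5
clock: 10.45
eef_pos: [476.4, -76.0, 15.9]
tool_rot: [3.135, 0.002, -3.092]
force: [-1.7, 8.8, 4.0]
width: 24.4
slopes,z [ 2.1000e-03 -2.0000e-03  2.6045e+01] 308 [ 489.49327075 -111.1570552 ] [574.75081558 -31.42585484]
```

The fence contact was felt: 9–12 N at y=-76, which agrees with the gauge model. I'll ease off and slide in along the fence.

```bash
python3 -m crank '[[[-0.15,0.02,0,0.04,0,0.04],[-0.3,0,0,0,0,0],[-0.3,0,0,0,0,0],[-0.3,0,0,0,0,0],[-0.1,0,0,0,0,0]]]'; python3 rem.py 520 -74 15.9 -3.0966
```

```text
clock: 10.92
eef_pos: [477.1, -75.7, 15.7]
tool_rot: [-3.136, -0.062, -3.096]
force: [1.0, 2.1, 4.6]
width: 24.5
clk 10.92 pos [477.1 -75.7  15.7] rot [-3.136 -0.062 -3.096] F [1.  2.1 4.6] w 24.5 q [ 0.25  0.79 -0.24  2.07  0.48  0.4   1.23]
shift units [-1.43 -0.01 -0.1 ] turn units [-0.05 -0.59  0.01]
```

```bash
python3 -m crank '[[[0,0.06,-0.05,-0.05,-0.3,0],[0,0,0,0,-0.3,0],[0,0,0,0,0,0]]]'; python3 rem.py 520 -74 15.9 -3.0966;  python3 -m crank '[[[-0.2,0,0,0,0,0]]]';python3 -m crank '[[[-0.2,0,0,0,0,0]]]'; python3 rem.py 520 -74 15.9 -3.0966
```

```text
clock: 11.17
eef_pos: [475.4, -75.8, 16.5]
tool_rot: [-3.14, -0.001, -3.099]
force: [-1.4, 5.0, 0.7]
width: 24.4
clk 11.17 pos [475.4 -75.8  16.5] rot [-3.140e+00 -1.000e-03 -3.099e+00] F [-1.4  5.   0.7] w 24.4 q [ 0.23  0.78 -0.2   2.13  0.52  0.29  1.2 ]
shift units [-1.49 -0.    0.02] turn units [-0.02 -0.01 -0.02]
clock: 11.25
eef_pos: [478.0, -75.6, 16.0]
tool_rot: [-3.139, -0.008, -3.098]
force: [-5.1, 3.2, -0.4]
width: 24.4
clock: 11.33
eef_pos: [480.2, -75.5, 15.6]
tool_rot: [-3.138, -0.017, -3.099]
force: [-11.8, 4.0, 20.1]
width: 24.4
clk 11.33 pos [480.2 -75.5  15.6] rot [-3.138 -0.017 -3.099] F [-11.8   4.   20.1] w 24.4 q [ 0.24  0.78 -0.21  2.1   0.51  0.32  1.21]
shift units [-1.33 -0.01 -0.03] turn units [-0.03 -0.16 -0.02]
```

The x moves pitch the tool slightly, which digs the head into the plate. I'll restore the level and compensate in each row.

```bash
python3 -m crank '[[[0,0,-0.05,-0.03,-0.18,0]]]'; python3 -m crank '[[[-0.25,0,-0.02,0,-0.1,0]]]';python3 -m crank '[[[-0.25,0,-0.02,0,-0.1,0]]]'; python3 -m crank '[[[-0.25,0,-0.02,0,-0.1,0]]]'; python3 rem.py 520 -74 15.9 -3.0966
```

```text
clock: 11.42
eef_pos: [479.8, -75.5, 16.5]
tool_rot: [-3.141, -0.001, -3.099]
force: [1.2, 1.1, -5.4]
width: 24.6
clock: 11.5
eef_pos: [483.6, -75.3, 16.4]
tool_rot: [-3.141, 0.003, -3.099]
force: [-3.6, 2.4, -2.7]
width: 24.2
clock: 11.58
eef_pos: [489.3, -75.1, 16.6]
tool_rot: [-3.141, 0.009, -3.1]
force: [-4.4, 1.8, -0.1]
width: 24.4
clock: 11.67
eef_pos: [494.2, -74.9, 16.6]
tool_rot: [-3.141, 0.014, -3.1]
force: [-5.0, 4.3, 0.9]
width: 24.4
clk 11.67 pos [494.2 -74.9  16.6] rot [-3.141  0.014 -3.1  ] F [-5.   4.3  0.9] w 24.4 q [ 0.24  0.78 -0.21  2.09  0.52  0.3   1.2 ]
shift units [-0.86 -0.01  0.04] turn units [-0.01  0.13 -0.03]
```

```bash
python3 -m crank '[[[-0.25,0,0.02,0,0.05,-0.02],[-0.25,0,0,0,-0.04,-0.01],[-0.25,0,0,0,-0.05,0]]]'; python3 -m crank '[[[-0.2,0,0,0,-0.04,0]]]';python3 -m crank '[[[-0.15,0,0,0,-0.03,0]]]'; python3 rem.py 527 -73 16 -3.0966
```

```text
clock: 11.92
eef_pos: [499.9, -74.7, 15.5]
tool_rot: [-3.137, -0.017, -3.098]
force: [-19.9, 4.5, 25.9]
width: 24.7
clock: 12.0
eef_pos: [499.8, -74.7, 15.6]
tool_rot: [-3.135, -0.025, -3.099]
force: [-10.9, 2.4, 11.1]
width: 24.4
clock: 12.08
eef_pos: [499.8, -74.8, 15.6]
tool_rot: [-3.134, -0.031, -3.099]
force: [-8.8, 2.3, 6.3]
width: 24.7
clk 12.08 pos [499.8 -74.8  15.6] rot [-3.134 -0.031 -3.099] F [-8.8  2.3  6.3] w 24.7 q [ 0.25  0.8  -0.24  2.03  0.49  0.39  1.22]
shift units [-0.91  0.02 -0.04] turn units [-0.07 -0.29 -0.02]
```

```bash
python3 -m crank '[[[0.05,0,-0.03,-0.05,-0.27,0]]]'; python3 -m crank '[[[-0.2,0,-0.02,-0.01,-0.08,0]]]';python3 -m crank '[[[-0.2,0,-0.02,0,-0.07,0]]]';python3 -m crank '[[[-0.2,0,-0.01,0,-0.07,0]]]'; python3 rem.py 527 -73 16 -3.0966
```

```text
clock: 12.17
eef_pos: [499.5, -74.7, 16.5]
tool_rot: [-3.14, -0.002, -3.099]
force: [1.2, 0.3, -6.3]
width: 24.7
clock: 12.25
eef_pos: [502.1, -74.6, 16.6]
tool_rot: [-3.141, 0.002, -3.1]
force: [-2.7, 2.8, -5.3]
width: 24.9
clock: 12.33
eef_pos: [508.0, -74.4, 17.0]
tool_rot: [-3.141, 0.009, -3.1]
force: [-1.5, 2.6, -5.9]
width: 24.2
clock: 12.42
eef_pos: [513.7, -74.1, 17.0]
tool_rot: [-3.141, 0.015, -3.1]
force: [-1.4, 2.8, -6.0]
width: 24.4
clk 12.42 pos [513.7 -74.1  17. ] rot [-3.141  0.015 -3.1  ] F [-1.4  2.8 -6. ] w 24.4 q [ 0.24  0.8  -0.23  2.04  0.51  0.35  1.22]
shift units [-0.44  0.02  0.04] turn units [-0.01  0.14 -0.03]
```

```bash
python3 -m crank '[[[0,0,0.03,0,0.1,-0.02],[0,0,0,0,0,0]]]'; python3 -m crank '[[[-0.12,0,0,0,-0.03,0]]]';python3 -m crank '[[[-0.12,0,0,0,-0.04,0]]]'; python3 rem.py 527 -73 16 -3.0966; python3 slope.py 575 -70 27
```

```text
clock: 12.58
eef_pos: [515.7, -74.1, 16.0]
tool_rot: [-3.141, 0.005, -3.098]
force: [-3.3, 2.8, 0.4]
width: 24.4
clock: 12.67
eef_pos: [517.1, -74.0, 15.8]
tool_rot: [-3.14, 0.003, -3.098]
force: [-8.0, 3.3, 4.5]
width: 24.4
clock: 12.75
eef_pos: [517.8, -74.0, 15.6]
tool_rot: [-3.14, 0.001, -3.098]
force: [-9.3, 3.0, 8.4]
width: 24.0
clk 12.75 pos [517.8 -74.   15.6] rot [-3.140e+00  1.000e-03 -3.098e+00] F [-9.3  3.   8.4] w 24.0 q [ 0.25  0.81 -0.24  2.01  0.5   0.38  1.22]
shift units [-0.31  0.02 -0.01] turn units [-0.02  0.01 -0.02]
slopes,z [ 1.49000e-02 -2.70000e-03  2.64953e+01] 190 [ 527.81998249 -110.72308262] [591.912805   -30.74963782]
```

```bash
python3 -m crank '[[[-0.12,0,-0.03,0,-0.04,0]]]';python3 -m crank '[[[-0.12,0,-0.02,0,-0.05,0]]]';python3 -m crank '[[[-0.12,0,-0.01,0,-0.05,0]]]'; python3 -m crank '[[[-0.12,0,-0.01,0,-0.05,0]]]';python3 rem.py 527 -73 16 -3.0966
```

```text
clock: 12.88
eef_pos: [519.2, -73.9, 16.2]
tool_rot: [-3.139, 0.0, -3.099]
force: [-1.2, 1.4, -5.5]
width: 24.2
clock: 12.97
eef_pos: [522.5, -73.8, 16.6]
tool_rot: [-3.139, 0.005, -3.099]
force: [-0.7, 2.1, -4.3]
width: 24.7
clock: 13.05
eef_pos: [526.3, -73.6, 16.7]
tool_rot: [-3.139, 0.01, -3.099]
force: [-1.7, 2.6, -5.7]
width: 24.3
clock: 13.13
eef_pos: [527.0, -73.6, 16.3]
tool_rot: [-3.139, 0.009, -3.099]
force: [-11.6, 3.9, -1.7]
width: 24.7
clk 13.13 pos [527.  -73.6  16.3] rot [-3.139  0.009 -3.099] F [-11.6   3.9  -1.7] w 24.7 q [ 0.25  0.81 -0.25  2.    0.5   0.38  1.22]
shift units [-0.    0.02  0.01] turn units [-0.03  0.09 -0.02]
```

Fx reached −11.6 N just where a bearing would meet the bar. I'll back off at once, lay the arm flat, and check whether that was a real catch or the arm riding up.

```bash
python3 -m crank '[[[0.25,0,0,0.03,0.03,0],[0.2,0,0,0,0.03,0],[0,0,0.05,0,0,0]]]'; python3 -m crank '[[[0,0,0,0,0,0],[0,0,0,0,0,0],[0,0,0,0,0,0],[0,0,0,0,0,0]]]' 0.1; python3 rem.py 515 -74 15 -3.0966
python3 - <<'E'
from cell import ctrl
from h import *
s=ctrl.get_image("scene");P=cloud(s)
cv2.imwrite("pics/s4.png",cv2.resize(cv2.cvtColor(s["color"],cv2.COLOR_RGB2BGR)[170:240,250:340],None,fx=8,fy=8,interpolation=cv2.INTER_CUBIC))
np.savez("scene4.npz",**s)
s0=dict(np.load("scene0.npz"));P0=cloud(s0)
def ring(P,x,y,lo,hi):
    r=np.hypot(P[...,0]-x,P[...,1]-y);m=(r>lo)&(r<hi)&(P[...,2]>-5)&(P[...,2]<45);return round(float(np.median(P[m,2])),2),int(m.sum())
for n,x,y in(("L",497.8,369),("R",523.7,233.6)): print(n,ring(P0,x,y,14,20),ring(P0,x,y,23,32))
E
```

```text
clock: 13.38
eef_pos: [517.4, -74.0, 15.6]
tool_rot: [-3.136, 0.011, -3.098]
force: [-0.5, 3.0, 4.9]
width: 24.2
clock: 13.72
eef_pos: [521.4, -76.6, 17.5]
tool_rot: [-3.133, 0.019, -3.1]
force: [-0.4, 0.5, 0.3]
width: 38.6
clk 13.72 pos [521.4 -76.6  17.5] rot [-3.133  0.019 -3.1  ] F [-0.4  0.5  0.3] w 38.6 q [ 0.24  0.8  -0.23  2.02  0.51  0.35  1.21]
shift units [0.21 0.1  0.08] turn units [-0.09  0.18 -0.04]
L (22.87, 69) (17.14, 195)
R (18.4, 66) (16.88, 167)
```

View pics/s4.png

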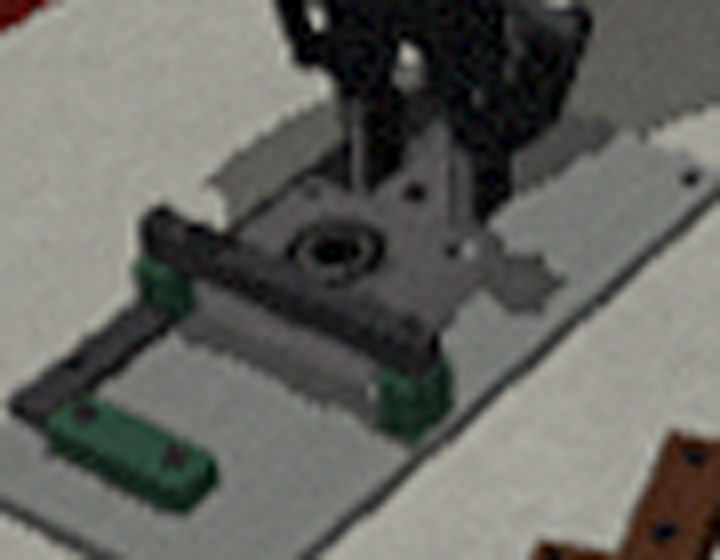

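The arm lies flat with its bearing at (335,250), just short of the bar. The first images give this bearing only 1.5–2 mm above its head, against 5.7 mm on the other arm. So the catch was probably the gripped arm riding up. I'll redo it with the arm lying free on the plate, pushed from the tongue's end with shut fingers so that nothing can lift it.

```bash
python3 -m crank '[[[0,0.06,-0.2,-0.05,0.1,0],[0,0,-0.5,0,0,0],[0,0,-0.6,0,0,0],[0.2,0,-0.4,0,0,0],[0.7,0,0,0,0,0],[0.7,0,0,0,0,0],[0.5,0,0,0,0,0],[0,0,0,0,0,0],[0,0,0,0,0,0]]]'; python3 rem.py 447 -77.2 15 -3.0966; python3 - <<'E'
from h import *
s=dict(np.load("scene4.npz"));P=cloud(s)
# current arm pose: head corners by fit on height band
m=(P[...,2]>21)&(P[...,2]<31)&(P[...,0]>480)&(P[...,0]<625)&(abs(P[...,1]+72)<42)
q=P[m];print(len(q),q[:,0].min(),q[:,0].max())
r=np.hypot(P[...,0]-578,P[...,1]+70)
E
```

```text
clock: 14.52
eef_pos: [457.0, -79.4, 71.7]
tool_rot: [-3.136, 0.014, -3.104]
force: [0.6, 1.4, 0.5]
width: 38.6
clk 14.52 pos [457.  -79.4  71.7] rot [-3.136  0.014 -3.104] F [0.6 1.4 0.5] w 38.6 q [ 0.3   0.65 -0.27  2.17  0.49  0.36  1.23]
shift units [0.36 0.1  1.88] turn units [-0.05  0.13 -0.07]
363 505.89865947258994 624.9660644320819
```

```bash
python3 -m crank '[[[0.2,0.1,0.3,-0.05,0.07,-0.07],[0.15,0,0.5,0,0.06,0],[0,0,0.3,0,0,0],[0,0,0,0,0,0]]]' 1; python3 rem.py 447 -77.2 15 -3.0966; python3 - <<'E'
from cell import ctrl
from h import *
s=dict(np.load("scene4.npz"));s0=dict(np.load("scene0.npz"))
print("bearing",pix2w(s,291.4,200.75,31),pix2w(s,291.4,200.75,27.5))
s=ctrl.get_image("scene")
cv2.imwrite("pics/s5.png",cv2.resize(cv2.cvtColor(s["color"],cv2.COLOR_RGB2BGR)[150:240,250:350],None,fx=6,fy=6,interpolation=cv2.INTER_CUBIC))
E
```

```text
clock: 14.85
eef_pos: [450.0, -76.5, 36.9]
tool_rot: [3.141, 0.005, -3.096]
force: [-0.2, 0.3, -0.2]
width: 0.1
clk 14.85 pos [450.  -76.5  36.9] rot [ 3.141  0.005 -3.096] F [-0.2  0.3 -0.2] w 0.1 q [ 0.25  0.72 -0.21  2.19  0.54  0.27  1.18]
shift units [ 0.11 -0.02  0.73] turn units [0.01 0.05 0.  ]
bearing [578.50926943 -70.52686316  31.        ] [575.29909188 -73.71903785  27.5       ]
```

View pics/s5.png

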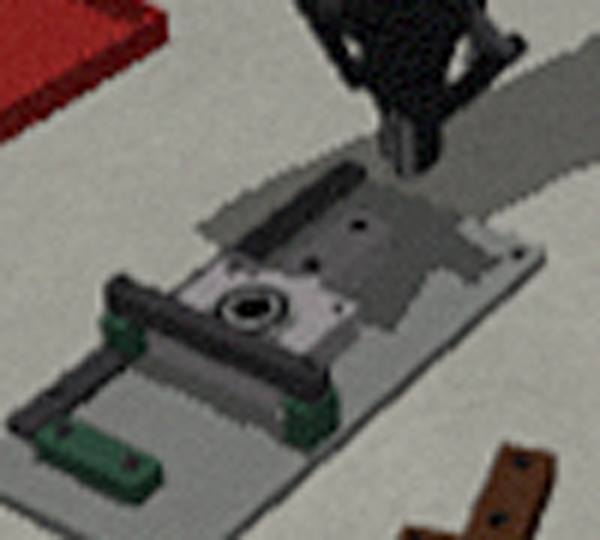

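Shut fingers at (410,150) stand behind the tongue, whose end is near (385,215). The arm lies against the fence with its bearing at (252,305). I'll lower and push.

```bash
python3 -m crank '[[[0.05,0,0.3,0,0.03,0],[0.05,0,0.3,0,0,0],[0,0,0.05,0,0,0],[0,0,0,0,0,0]]]'; python3 rem.py 468 -76.3 16 -3.0966
```

```text
clock: 15.23
eef_pos: [450.1, -75.9, 16.9]
tool_rot: [3.141, 0.005, -3.095]
force: [0.7, -0.5, -0.1]
width: -0.0
clk 15.23 pos [450.1 -75.9  16.9] rot [ 3.141  0.005 -3.095] F [ 0.7 -0.5 -0.1] w -0.0 q [ 0.25  0.76 -0.21  2.2   0.66  0.24  1.06]
shift units [-0.6  -0.04  0.03] turn units [0.01 0.05 0.02]
```

```bash
python3 -m crank '[[[-0.2,-0.02,0,0,0,0],[-0.2,-0.02,0,0,0,0]]]'; python3 -m crank '[[[-0.15,0,0,0,0,0]]]'; python3 -m crank '[[[-0.15,0,0,0,-0.02,0]]]'; python3 -m crank '[[[-0.15,0,0,0,-0.02,0]]]'; python3 rem.py 485 -75.5 16.5 -3.0966
```

```text
clock: 15.4
eef_pos: [462.2, -76.3, 17.0]
tool_rot: [3.141, 0.004, -3.094]
force: [0.8, -0.1, -0.6]
width: 0.0
clock: 15.48
eef_pos: [468.1, -76.2, 17.4]
tool_rot: [3.141, 0.005, -3.095]
force: [-0.8, -1.2, -0.5]
width: 0.2
clock: 15.57
eef_pos: [473.4, -76.1, 17.6]
tool_rot: [3.141, 0.007, -3.095]
force: [-2.6, 1.3, -1.2]
width: -0.0
clock: 15.65
eef_pos: [477.5, -76.1, 17.7]
tool_rot: [3.141, 0.008, -3.095]
force: [-3.5, 0.1, -1.7]
width: -0.3
clk 15.65 pos [477.5 -76.1  17.7] rot [ 3.141  0.008 -3.095] F [-3.5  0.1 -1.7] w -0.3 q [ 0.28  0.78 -0.26  2.13  0.64  0.3   1.09]
shift units [-0.25  0.01  0.04] turn units [0.01 0.07 0.01]
```

```bash
for i in 1; do python3 -m crank '[[[-0.12,0,0.01,0,0,0]]]'; python3 -m crank '[[[-0.12,0,0.01,0,0,0]]]'; python3 -m crank '[[[-0.12,0,0.01,0,0,0]]]'; python3 -m crank '[[[-0.12,0,0.01,0,0,0]]]'; done | grep -E 'eef|force|rot'
```

```text
eef_pos: [480.0, -76.1, 17.4]
tool_rot: [-3.142, 0.005, -3.096]
force: [-7.6, 1.0, 5.6]
eef_pos: [481.0, -76.3, 17.0]
tool_rot: [-3.141, -0.001, -3.096]
force: [-7.6, 0.5, 5.5]
eef_pos: [481.9, -76.4, 16.5]
tool_rot: [-3.14, -0.006, -3.096]
force: [-6.3, 0.1, 5.1]
eef_pos: [482.4, -76.6, 16.1]
tool_rot: [-3.139, -0.012, -3.096]
force: [-7.8, 0.2, 5.8]
```

Fx −7.6 N at the same spot as before. I'll back off and look closely to see whether the bearing meets the bar.

```bash
python3 -m crank '[[[0.2,0,-0.05,-0.03,-0.1,0],[0.2,0,0,0,0,0],[0,0,0,0,0,0]]]'|grep -E 'eef|force|rot|clock'; python3 - <<'E'
from cell import ctrl
from h import *
a=ctrl.get_image("top");b=ctrl.get_image("scene")
np.savez("top6.npz",**a);np.savez("scene6.npz",**b)
f=lambda c:cv2.cvtColor(c,cv2.COLOR_RGB2BGR)
A=cv2.resize(f(a["color"])[135:215,320:400],None,fx=5,fy=5,interpolation=cv2.INTER_CUBIC)
B=cv2.resize(f(b["color"])[175:239,255:319],None,fx=6.25,fy=6.25,interpolation=cv2.INTER_CUBIC)
cv2.imwrite("pics/c6.png",np.hstack([A,B]))
P=cloud(b);
G=(576.4,-69.4,.045)
def ring(c,lo,hi):
    r=np.hypot(P[...,0]-c[0],P[...,1]-c[1]);m=(r>lo)&(r<hi)&(P[...,2]>15)&(P[...,2]<36)&(P[...,0]<596);return np.percentile(P[m,2],[25,50,75]).round(1),m.sum()
c=(584,-72);print("bearing",ring(c,13,20),"head",ring(c,24,40))
E
```

```text
clock: 16.23
eef_pos: [471.6, -76.7, 17.9]
tool_rot: [3.141, 0.0, -3.096]
force: [-0.0, 0.5, -0.1]
bearing (array([26.8, 27.8, 28.7]), np.int64(30)) head (array([25.1, 26.1, 27.1]), np.int64(117))
```

View pics/c6.png

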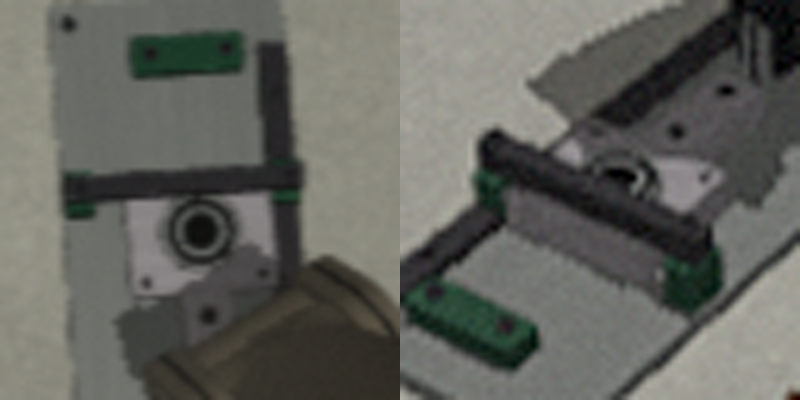

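The bearing (200,230 left; 620,180 right) stands only about 1.7 mm above the head, so it should clear the 24 mm bar. The extra resistance came with the tool dipping (Fz +5.6, pitching). I'll retry lightly with pitch compensation and Fz near 0.

```bash
(python3 -m crank '[[[-0.2,0.02,0,0,-0.02,0],[-0.15,0,0,0,-0.04,0]]]'; python3 -m crank '[[[-0.15,0,-0.02,0,-0.08,0]]]'; python3 -m crank '[[[-0.15,0,-0.03,0,-0.1,0]]]'; python3 -m crank '[[[-0.15,0,-0.03,0,-0.1,0]]]')| grep -E 'eef|force|rot'
```

```text
eef_pos: [484.2, -75.6, 18.1]
tool_rot: [3.141, 0.008, -3.096]
force: [-3.5, 0.2, 2.8]
eef_pos: [488.0, -75.4, 18.4]
tool_rot: [3.141, 0.014, -3.096]
force: [-2.3, -0.1, -1.9]
eef_pos: [492.6, -75.2, 19.1]
tool_rot: [3.141, 0.024, -3.096]
force: [-1.7, 0.2, -1.6]
eef_pos: [496.9, -75.0, 19.8]
tool_rot: [3.141, 0.034, -3.096]
force: [-2.3, -0.1, -1.7]
```

It slides freely at about 2 N, well past the catch position, so this arm clears. I'll carry on to the stop at x≈536.

```bash
(python3 -m crank '[[[-0.15,0,0,0,0,0],[-0.15,0,0,0,0,0]]]'; python3 -m crank '[[[-0.15,0,0,0,-0.02,0],[-0.15,0,0,0,-0.04,0]]]'; python3 -m crank '[[[-0.15,0,0,0,-0.04,0]]]';python3 -m crank '[[[-0.15,0,-0.01,0,-0.06,0]]]')| grep -E 'eef|force|rot'
```

```text
eef_pos: [503.1, -75.1, 20.0]
tool_rot: [-3.14, 0.029, -3.096]
force: [-5.2, 0.1, 3.4]
eef_pos: [511.6, -74.8, 20.1]
tool_rot: [-3.14, 0.033, -3.096]
force: [-2.7, -0.5, -2.8]
eef_pos: [516.6, -74.6, 20.2]
tool_rot: [-3.14, 0.038, -3.096]
force: [-2.5, 0.1, -1.4]
eef_pos: [521.9, -74.3, 20.6]
tool_rot: [-3.14, 0.045, -3.096]
force: [-2.8, -0.6, -1.7]
```

```bash
(python3 -m crank '[[[-0.12,0,0.01,0,0.02,0]]]'; python3 -m crank '[[[-0.12,0,0,0,-0.03,0]]]'; python3 -m crank '[[[-0.1,0,0,0,-0.03,0]]]';python3 -m crank '[[[-0.1,0,-0.01,0,-0.05,0]]]')| grep -E 'eef|force|rot'
```

```text
eef_pos: [525.3, -74.3, 20.5]
tool_rot: [-3.14, 0.042, -3.096]
force: [-6.3, 0.4, 5.6]
eef_pos: [528.9, -74.2, 20.6]
tool_rot: [-3.139, 0.045, -3.096]
force: [-2.9, 0.1, -1.7]
eef_pos: [532.7, -74.0, 20.8]
tool_rot: [-3.14, 0.049, -3.096]
force: [-1.5, 0.6, -2.1]
eef_pos: [536.4, -73.8, 21.2]
tool_rot: [-3.14, 0.055, -3.096]
force: [-1.7, 0.7, -1.8]
```

```bash
(python3 -m crank '[[[-0.08,0,0,0,-0.03,0]]]'; python3 -m crank '[[[-0.08,0,0,0,-0.04,0]]]'; python3 -m crank '[[[-0.08,0,0,0,-0.04,0]]]')| grep -E 'eef|force|rot'
```

```text
eef_pos: [537.5, -73.7, 21.0]
tool_rot: [-3.14, 0.055, -3.096]
force: [-8.0, 1.1, -1.7]
eef_pos: [537.5, -73.7, 20.4]
tool_rot: [-3.139, 0.055, -3.096]
force: [-8.6, 0.9, 3.4]
eef_pos: [537.5, -73.7, 20.2]
tool_rot: [-3.139, 0.054, -3.096]
force: [-7.9, 0.5, 6.3]
```

Firm stop at x=537.5 with about 8 N, as predicted for home. I'll back off straight and rise, heading for the other arm and opening the jaws.

```bash
python3 -m crank '[[[0.3,0,0,0,0.1,0],[0.5,0,0,0,0.2,0],[0.3,0,-0.5,0,0.2,0],[0,0,-0.8,0,0,0],[0,0.2,-0.8,0,0,0],[0,0.5,-0.6,0,0,0],[0,0.9,-0.4,0,0,0],[0,1,0,0,0,0.4],[0,1,0,0,0,0.4],[0,1,0,0,0,0.4],[0,1,0,0,0,0.4],[0,1,0,0,0,0.4]]]' 0; python3 - <<'E'
from cell import ctrl
from h import *
a=ctrl.get_image("top");b=ctrl.get_image("scene")
np.savez("top7.npz",**a)
f=lambda c:cv2.cvtColor(c,cv2.COLOR_RGB2BGR)
A=cv2.resize(f(a["color"])[130:220,320:400],None,fx=5,fy=5,interpolation=cv2.INTER_CUBIC)
B=cv2.resize(f(b["color"])[175:247,245:317],None,fx=6.25,fy=6.25,interpolation=cv2.INTER_CUBIC)
cv2.imwrite("pics/c7.png",np.hstack([A,B]))
E
```

```text
clock: 18.83
eef_pos: [513.7, 121.3, 119.4]
tool_rot: [3.141, 0.018, 2.951]
force: [-0.0, -0.2, 0.5]
width: 42.7
```

View pics/c7.png

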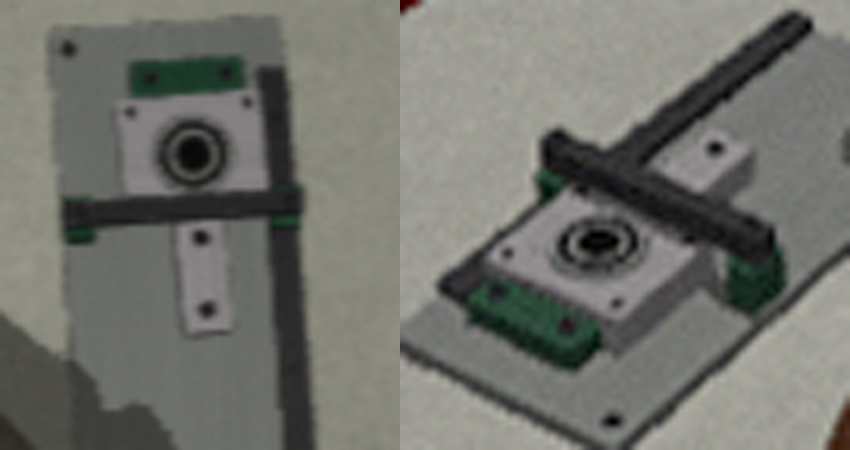

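The arm sits under the bar, with its head against the stop (185,90) and along the fence (265,130). Now the other arm: grip point (441.6, 383.5), yaw 2.890.

```bash
python3 rem.py 441.6 383.5 80 2.89
```

```text
clk 18.93 pos [514.7 127.6 120. ] rot [3.135 0.02  2.961] F [ 0.9 -0.  -0. ] w 43.1 q [-0.05  0.63 -0.37  1.97  0.4   0.59  0.7 ]
shift units [3.95 7.95 1.31] turn units [0.07 0.19 0.68]
```

```bash
python3 -m crank '[[[0.3,0.7,0,0,0.1,0.1],[0.5,0.9,0.1,0.05,0.1,0.1],[0.5,0.9,0.1,0,0,0.1],[0.5,0.9,0.2,0,0,0.1],[0.5,0.9,0.2,0,0,0.1],[0.5,0.9,0.2,0,0,0.1],[0.4,0.8,0.2,0,0,0.1],[0.3,0.6,0.1,0,0,0],[0.1,0.3,0.1,0,0,0],[0,0,0,0,0,0],[0,0,0,0,0,0]]]'; python3 rem.py 441.6 383.5 40 2.89
```

```text
clock: 19.85
eef_pos: [457.8, 359.8, 84.6]
tool_rot: [3.133, 0.009, 2.883]
force: [0.8, -1.3, -0.1]
width: 43.1
clk 19.85 pos [457.8 359.8  84.6] rot [3.133 0.009 2.883] F [ 0.8 -1.3 -0.1] w 43.1 q [-0.53  0.74 -0.29  1.84  0.35  0.6   0.27]
shift units [0.74 0.61 1.49] turn units [ 0.08  0.08 -0.07]
```

```bash
python3 -m crank '[[[0.4,0.3,0.4,0.08,0.08,-0.07],[0.35,0.3,0.5,0,0,0],[0,0,0.5,0,0,0],[0,0,0,0,0,0],[0,0,0,0,0,0]]]'; python3 rem.py 441.6 383.5 4 2.89; python3 - <<'E'
from cell import ctrl
from h import *
b=ctrl.get_image("scene")
cv2.imwrite("pics/s8.png",cv2.resize(cv2.cvtColor(b["color"],cv2.COLOR_RGB2BGR)[210:290,400:500],None,fx=6,fy=6,interpolation=cv2.INTER_CUBIC))
P=cloud(b)
E
```

```text
clock: 20.27
eef_pos: [447.2, 373.2, 43.3]
tool_rot: [-3.139, 0.006, 2.878]
force: [-0.3, -0.5, 1.4]
width: 42.8
clk 20.27 pos [447.2 373.2  43.3] rot [-3.139  0.006  2.878] F [-0.3 -0.5  1.4] w 42.8 q [-0.59  0.8  -0.25  1.84  0.37  0.54  0.22]
shift units [0.28 0.29 1.31] turn units [-0.03  0.06 -0.11]
```

View pics/s8.png

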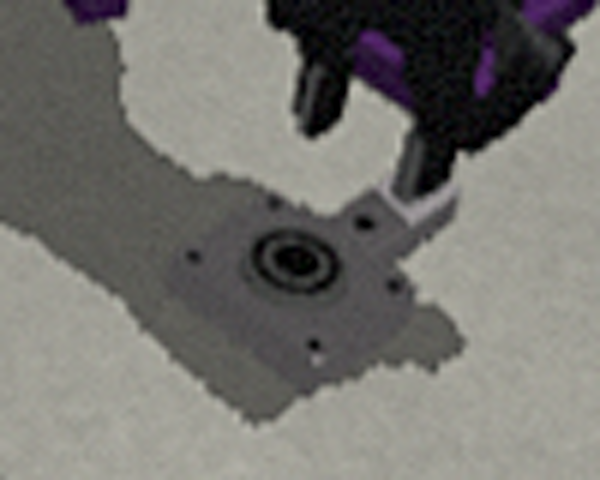

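The tool is still short in y, as the numbers say (near finger at (415,190), over the tongue). I'll correct before descending.

```bash
python3 -m crank '[[[0.3,0.33,0.1,-0.03,0.06,-0.1],[0,0,0.2,0,0,0],[0,0,0,0,0,0]]]'; python3 rem.py 441.6 383.5 4 2.89
```

```text
clock: 20.57
eef_pos: [443.9, 383.1, 35.9]
tool_rot: [3.14, 0.002, 2.884]
force: [-0.2, -0.4, 0.4]
width: 42.6
clk 20.57 pos [443.9 383.1  35.9] rot [3.140e+00 2.000e-03 2.884e+00] F [-0.2 -0.4  0.4] w 42.6 q [-0.6   0.82 -0.25  1.84  0.37  0.53  0.21]
shift units [ 0.08 -0.01  1.06] turn units [ 0.01  0.02 -0.06]
```

```bash
python3 -m crank '[[[0.08,0,0.35,0,0.02,-0.06],[0,0,0.35,0,0,0],[0,0,0.2,0,0,0],[0,0,0,0,0,0],[0,0,0,0,0,0]]]'; python3 rem.py 441.6 383.5 4 2.89
```

```text
clock: 20.98
eef_pos: [441.6, 384.0, 6.2]
tool_rot: [3.14, 0.0, 2.891]
force: [-0.3, -0.2, 0.8]
width: 42.6
clk 20.98 pos [441.6 384.    6.2] rot [3.14  0.    2.891] F [-0.3 -0.2  0.8] w 42.6 q [-0.62  0.87 -0.23  1.84  0.39  0.47  0.2 ]
shift units [-0.   -0.02  0.07] turn units [0.02 0.   0.01]
```

```bash
python3 -m crank '[[[0,0,0.08,0,0,0],[0,0,0,0,0,0],[0,0,0,0,0,0],[0,0,0,0,0,0],[0,0,0,0,0,0],[0,0,0,0,0,0],[0,0,0,0,0,0]]]' 1; python3 -m crank '[[[0,0,-0.2,0,0,0],[0,0,-0.4,0,0,0],[0,0,-0.5,0,0,0],[0,0,-0.6,0,0,0],[0,0,-0.6,0,0,0],[0,0,-0.4,0,0,0],[0,0,-0.2,0,0,0],[0,0,0,0,0,0],[0,0,0,0,0,0]]]'; python3 rem.py 455 100 105 3.1416; python3 slope.py 500 369 112
```

```text
clock: 21.57
eef_pos: [441.5, 384.1, 3.4]
tool_rot: [3.14, -0.0, 2.891]
force: [-0.1, -0.4, -2.6]
width: 24.3
clock: 22.32
eef_pos: [437.7, 379.8, 95.9]
tool_rot: [-3.134, -0.006, 2.891]
force: [-0.5, -0.6, -5.5]
width: 25.0
clk 22.32 pos [437.7 379.8  95.9] rot [-3.134 -0.006  2.891] F [-0.5 -0.6 -5.5] w 25.0 q [-0.57  0.73 -0.3   1.82  0.33  0.65  0.25]
shift units [-2.88 -8.89 -0.25] turn units [-0.06 -0.06 -2.4 ]
slopes,z [-2.030000e-02 -4.600000e-03  1.082657e+02] 449 [452.96887717 323.65122679] [538.0296723  409.65992445]
```

```bash
python3 -m crank '[[[-0.1,-0.2,0,-0.06,-0.15,-0.2],[-0.2,-0.4,0,0,-0.05,-0.2],[-0.3,-0.6,0,0,0,-0.2],[-0.3,-0.7,0,0,0,-0.2],[-0.3,-0.7,0,0,0,-0.2],[-0.3,-0.7,0,0,0,-0.2],[-0.3,-0.7,0,0,0,-0.2],[-0.2,-0.7,0,0,0,-0.2],[-0.2,-0.7,0,0,0,-0.2],[-0.2,-0.7,0,0,0,-0.2],[-0.2,-0.7,0,0,0,-0.2],[-0.2,-0.7,0,0,0,-0.2]]]'; python3 rem.py 458 -150 105 3.1416
```

```text
clock: 23.37
eef_pos: [489.2, 130.8, 88.7]
tool_rot: [-3.127, -0.004, -3.115]
force: [1.2, -0.2, -5.4]
width: 24.7
clk 23.37 pos [489.2 130.8  88.7] rot [-3.127 -0.004 -3.115] F [ 1.2 -0.2 -5.4] w 24.7 q [-0.07  0.68 -0.39  2.02  0.5   0.54  0.78]
shift units [ 1.29 -9.34 -0.4 ] turn units [-0.14 -0.04  0.25]
```

```bash
python3 -m crank '[[[0.1,-0.7,-0.1,-0.1,-0.05,0.1],[0.1,-0.7,-0.1,-0.05,0,0.1],[0.1,-0.7,-0.1,0,0,0],[0.1,-0.7,-0.1,0,0,0],[0.1,-0.7,0,0,0,0],[0.1,-0.7,0,0,0,0],[0.1,-0.7,0,0,0,0],[0.1,-0.7,0,0,0,0],[0.1,-0.7,0,0,0,0],[0.1,-0.7,0,0,0,0],[0.1,-0.7,0,0,0,0],[0.1,-0.7,0,0,0,0]]]'; python3 rem.py 461 -377 95 3.1416
```

```text
clock: 24.37
eef_pos: [442.7, -147.9, 95.3]
tool_rot: [-3.135, -0.021, -3.14]
force: [-0.2, 0.2, -5.0]
width: 24.3
clk 24.37 pos [ 442.7 -147.9   95.3] rot [-3.135 -0.021 -3.14 ] F [-0.2  0.2 -5. ] w 24.3 q [ 0.55  0.64 -0.44  2.11  0.56  0.52  1.27]
shift units [-0.6  -7.64  0.05] turn units [-0.06 -0.2   0.02]
```

```bash
python3 -m crank '[[[-0.1,-0.7,0,-0.06,-0.2,0],[-0.1,-0.7,0,0,-0.05,0],[-0.1,-0.7,0,0,-0.05,0],[-0.1,-0.7,0,0,0,0],[-0.1,-0.7,0,0,0,0],[-0.1,-0.7,0,0,0,0],[-0.1,-0.7,0,0,0,0],[-0.1,-0.7,0,0,0,0],[0,-0.5,0,0,0,0],[0,-0.2,0,0,0,0],[0,0,0,0,0,0],[0,0,0,0,0,0]]]'; python3 rem.py 461 -377 40 3.1416; python3 - <<'E'
from cell import ctrl
from h import *
a=ctrl.get_image("top");b=ctrl.get_image("scene")
f=lambda c:cv2.cvtColor(c,cv2.COLOR_RGB2BGR)
A=cv2.resize(f(a["color"])[110:270,420:540],None,fx=3.2,fy=3.2,interpolation=cv2.INTER_CUBIC)
B=cv2.resize(f(b["color"])[110:230,180:300],None,fx=3.2,fy=3.2,interpolation=cv2.INTER_CUBIC)
B=np.vstack([B,np.zeros((len(A)-len(B),B.shape[1],3),np.uint8)])
cv2.imwrite("pics/c9.png",np.hstack([A,B]))
d=ctrl.search_frame("tray",b);print(d[:1]);P=cloud(b)
c=b["color"].astype(int);m=(c[...,0]>2.2*c[...,1])&(c[...,0]>60)&(P[...,1]<-280)&(P[...,1]>-480)&(P[...,0]<620);q=P[m];print("tray xy range",np.percentile(q,[1,99],axis=0).round(0))
E
python3 slope.py 519 -377 112
```

```text
clock: 25.37
eef_pos: [443.9, -360.6, 85.5]
tool_rot: [-3.141, -0.02, 3.13]
force: [0.2, 0.5, -5.4]
width: 24.5
clk 25.37 pos [ 443.9 -360.6   85.5] rot [-3.141 -0.02   3.13 ] F [ 0.2  0.5 -5.4] w 24.5 q [ 0.94  0.77 -0.49  1.84  0.56  0.7   1.67]
shift units [-0.61 -0.54  1.5 ] turn units [-0.   -0.19 -0.11]
[{'extent': [240.6, 163.8, 74.4, 41.7], 'conf': 0.78}]
tray xy range [[ 394. -451.   -4.]
 [ 593. -299.   19.]]
slopes,z [-1.410000e-02  1.600000e-02  1.036518e+02] 32 [ 487.96727681 -370.05572101] [ 523.50378259 -338.10436819]
```

View pics/c9.png

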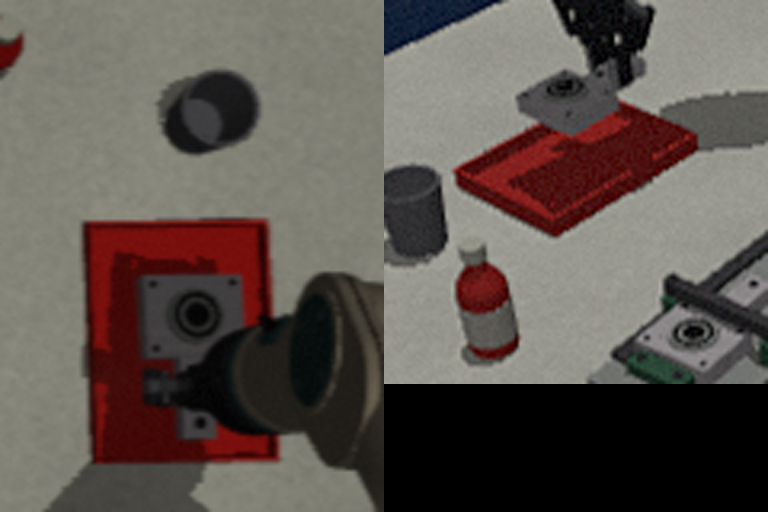

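The arm is held over the tray (head at (190,315), left), and the tray centre is ≈ (493,−375). I need about +21 mm in x and −15 mm in y, then down.

```bash
python3 -m crank '[[[-0.4,-0.3,0.2,0,-0.2,-0.1],[-0.3,-0.2,0.4,0,-0.05,0],[0,0,0.5,0,0,0],[0,0,0.4,0,0,0],[0,0,0,0,0,0],[0,0,0,0,0,0]]]'; python3 rem.py 465 -376 10 3.1416;  python3 slope.py 523 -375 60
```

```text
clock: 26.07
eef_pos: [472.5, -373.0, 37.4]
tool_rot: [-3.141, 0.014, -3.132]
force: [0.2, -0.2, -5.0]
width: 24.7
clk 26.07 pos [ 472.5 -373.    37.4] rot [-3.141  0.014 -3.132] F [ 0.2 -0.2 -5. ] w 24.7 q [ 0.91  0.86 -0.46  1.8   0.61  0.62  1.66]
shift units [ 0.26 -0.1   0.91] turn units [-0.    0.13  0.09]
slopes,z [-6.57000e-02 -9.70000e-03  5.49616e+01] 81 [ 480.64993007 -405.68428447] [ 567.27407374 -331.89298833]
```

```bash
python3 -m crank '[[[0.15,-0.05,0.3,0,0.03,0.05],[0.05,0,0.3,0,0,0],[0,0,0.2,0,0,0],[0,0,0,0,0,0]]]'; python3 rem.py 465 -376 10 3.1416;  python3 slope.py 525 -375 30
```

```text
clock: 26.45
eef_pos: [466.6, -374.9, 12.1]
tool_rot: [-3.141, 0.011, -3.138]
force: [-0.4, 0.5, -5.0]
width: 24.9
clk 26.45 pos [ 466.6 -374.9   12.1] rot [-3.141  0.011 -3.138] F [-0.4  0.5 -5. ] w 24.9 q [ 0.9   0.89 -0.43  1.81  0.63  0.57  1.64]
shift units [ 0.05 -0.04  0.07] turn units [-0.01  0.11  0.03]
slopes,z [-1.20000e-03 -7.30000e-03  2.49328e+01] 207 [ 478.16840157 -414.25303937] [ 560.79170483 -332.08435063]
```

```bash
(python3 -m crank '[[[0.03,0,0.12,0,0.03,0],[0,0,0,0,0,0]]]';python3 -m crank '[[[0.03,0,0.1,0,0.02,0]]]';python3 -m crank '[[[0.02,0,0.08,0,0.02,0]]]')|grep -E 'eef|rot|force'; python3 slope.py 525 -375 25
```

```text
eef_pos: [466.1, -375.1, 8.9]
tool_rot: [-3.14, 0.009, -3.138]
force: [-0.6, 0.1, -4.9]
eef_pos: [466.4, -375.5, 7.2]
tool_rot: [-3.139, 0.009, -3.138]
force: [-7.0, 5.9, 43.7]
eef_pos: [466.4, -375.4, 7.2]
tool_rot: [-3.137, 0.007, -3.138]
force: [-6.7, 5.2, 27.3]
slopes,z [7.70000e-03 5.60000e-03 1.97529e+01] 209 [ 478.37066913 -415.23822217] [ 562.23083295 -334.30439966]
```

On the floor, contact felt. Release and rise.

```bash
python3 -m crank '[[[0,0,-0.02,0,0,0],[0,0,0,0,0,0],[0,0,0,0,0,0],[0,0,0,0,0,0]]]' 0; python3 rem.py 466 -375 100 3.1416; python3 -m crank '[[[0,0,-0.2,0,0.05,0],[0,0,-0.4,0,0,0],[0,0,-0.6,0,0,0],[0,0,-0.8,0,0,0],[0,0,-0.9,0,0,0],[0,0,-0.9,0,0,0],[0.8,0.2,-0.5,0,0,0],[0.9,0.4,-0.3,0,0,0],[0,0.6,0,0,0,0],[0,0.6,0,0,0,0],[0,0,0,0,0,0],[0,0,0,0,0,0]]]'; python3 - <<'E'
from cell import ctrl
from h import *
a=ctrl.get_image("top");b=ctrl.get_image("scene")
f=lambda c:cv2.cvtColor(c,cv2.COLOR_RGB2BGR)
A=cv2.resize(f(a["color"])[90:270,330:530],None,fx=2,fy=2,interpolation=cv2.INTER_CUBIC)
B=cv2.resize(f(b["color"])[110:290,170:370],None,fx=2,fy=2,interpolation=cv2.INTER_CUBIC)
cv2.imwrite("pics/c10.png",np.hstack([A,B]))
a0,b0=dict(np.load("top0.npz")),dict(np.load("scene0.npz"))
for q,i0,i1 in(("ball_nut",b0,b),("oil_bottle",b0,b),("cup",b0,b)):
    print(q,[np.round(d["extent"],1).tolist() for d in ctrl.search_frame(q,b)[:2]])
E
python3 slope.py 525 -375 20; python3 rem.py 466 -375 100 3.1416
```

```text
clock: 27.22
eef_pos: [470.9, -377.1, 12.2]
tool_rot: [-3.132, 0.016, -3.137]
force: [0.2, -0.7, 0.1]
width: 42.9
clk 27.22 pos [ 470.9 -377.1   12.2] rot [-3.132  0.016 -3.137] F [ 0.2 -0.7  0.1] w 42.9 q [ 0.89  0.89 -0.42  1.81  0.64  0.56  1.63]
shift units [ 0.12  0.04 -2.93] turn units [-0.09  0.15  0.04]
clock: 28.22
eef_pos: [418.7, -321.8, 165.2]
tool_rot: [-3.126, 0.018, -3.137]
force: [-0.1, -1.2, 0.2]
width: 42.8
ball_nut [[388.6, 302.5, 29.9, 41.2]]
oil_bottle [[213.1, 204.7, 20.2, 38.6], [279.7, 215.4, 44.6, 37.0]]
cup [[185.8, 177.9, 25.8, 32.1]]
slopes,z [-2.8000e-03 -3.3000e-03  1.9704e+01] 206 [ 477.36508456 -414.11997891] [ 562.12581024 -335.92400954]
clk 28.52 pos [ 418.5 -322.2  163.8] rot [-3.127  0.017 -3.139] F [-0.8 -0.6 -0. ] w 42.8 q [ 0.99  0.6  -0.58  1.94  0.49  0.73  1.7 ]
shift units [-1.54 -1.73  2.18] turn units [-0.14  0.16  0.02]
```

No more viewings, so a numeric check of the arm on the gauge and the bystanders, then hand in.

```bash
python3 - <<'E'
from cell import ctrl
from h import *
a=ctrl.get_image("top");b=ctrl.get_image("scene")
b0=dict(np.load("scene0.npz"));a0=dict(np.load("top0.npz"));a7=dict(np.load("top7.npz"))
def diff(i,j,box):
    y0,y1,x0,x1=box;return round(float(np.abs(i["color"].astype(int)-j["color"])[y0:y1,x0:x1].mean()),2)
print("gauge arm top7 vs now",diff(a7,a,(140,200,330,385)))
for n,box in(("nut",(280,325,372,408)),("bottle",(182,226,202,222)),("cup",(158,194,170,202)),("brown",(220,265,308,348)),("bench ref",(330,350,200,250))): print(n,diff(b0,b,box))
P=cloud(a);m=(P[...,2]>26)&(P[...,2]<37)&(P[...,0]>618)&(P[...,0]<685)&(abs(P[...,1]+67)<42)
q=P[m];print("head on gauge: xy mean",q[:,:2].mean(0),"z",np.median(q[:,2]));
x=np.array([576.4,-69.4]);c,s=np.cos(.045),np.sin(.045);d=q[:,:2].mean(0)-x;print("in gauge frame",c*d[0]+s*d[1],-s*d[0]+c*d[1])
print(ctrl.finish_job())
E
```

```text
gauge arm top7 vs now 4.91
nut 3.0
bottle 3.3
cup 3.04
brown 3.65
bench ref 3.39
head on gauge: xy mean [649.191046   -67.75396162] z 31.257228539066947
in gauge frame 72.79140423392718 -1.6301196175685135
the job is handed in; nothing more can be done
None
```

The arm that started nearer the gauge clears and is home on it. The other arm is in the red reject tray. I handed the job in at about 29 s on the robot's clock, with the gripper empty and clear of everything. I can't tell which of the two is support_a and which is support_b.

- **Arm that clears:** I laid it flat on the plate and felt it touch the fence.
    - **First slide:** gripped, it pressed its head into the plate at times, with forces up to about 33 N. At the bar it then met about 12 N, so I backed off at once.
    - **Second slide:** I let go and pushed it from the end of the tongue with shut fingers. It met about 8 N near the bar because the tool was dipping, so I backed off again and looked. Its bearing stood only about 1.7 mm above the head. With the tilt corrected it slid through at about 2–6 N.
    - **At the stop:** it came to rest with about 8 N, and I backed away. A close picture showed it against the stop and along the fence.
- **Rejected arm:** I never slid this one under the bar. I took it as the wide one because the other arm cleared and because depth readings put its bearing about 5 mm proud of its head. I carried it nearly level and set it down. Contact on the tray floor peaked at about 44 N at the wrist, firmer than I meant.
- **Last checks:** the arm in the tray lies flat, with slopes under 0.004. Picture differences suggest the ball nut, bottle, cup and brown look-alike did not move; the green and purple ones were not compared.
- **Not confirmed:** the final picture could not be viewed because the limit of 12 was used up. The last numeric check of the arm on the gauge was rough. It put the middle of the visible head top at about x = 73 mm, y = −1.6 mm, against 66 and −2 for home. The x value may be biased because the bar hides part of the head.

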